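# Push the stuck dust plug out of a clamped lens tube

## Robot

A 6-joint arm with a two-finger parallel gripper is mounted at the origin on the work surface. World frame = base frame: x ahead of the robot, y to its left, z up, the work surface at z = 0. Lengths are in mm, angles in degrees, forces in N, time in s.
With the tool pointing down it reaches from about 300 to 850 mm from the base axis. Payload 4.2 kg.
Tool frame: the origin (TCP) lies between the finger pads; the fingertips stand ahead of it and the grasp point (between the pads) lies 8 mm behind it (env.tip_reach is the x of the fingertips in the tool frame, in mm); x points along the fingers, y is the direction in which the jaws open and shut, and the axes are right-handed (so a half turn about x gives the same grasp; the last joint's range is limited). The gripper opens to 91 mm and grips with 3 to 60 N. Pads are 32 mm wide; open, the fingers measure 118 mm over their backs; the gripper's body (76 mm by 178 mm) begins 60 mm behind the grasp point.
Start: joints at [64.171, 18.312, 89.639, -0, 72.044, -1.146], TCP at [240.123, 522.478, 224.976] pointing down, gripper open.
Joint ranges: [-177.97, 177.97], [-48.28, 115.42], [12.27, 149.76], [-77.06, 257.06], [2.81, 150.46], [-146.56, 146.56]. Speed limits (degrees/s): [147.25, 147.25, 180, 180, 180, 180].

## Interface

Orientations are given as [roll, pitch, yaw] about the fixed x, y, z axes, in that order (R = Rz(yaw) Ry(pitch) Rx(roll)).
In Python, from workcell import env, cams gives the robot as it stands.
- The arm moves only by the tool arm_command, never from a script. Its argument "deltas" is a list of rows, each a list of 3 entries, a list of its own where there are three numbers: the opening, from 0 (shut) to 1 (fully open), then the shift along the world's x, y, z in mm, then the turn about the world's z in rad. A call has 1 to 20 rows; each row is the pose to reach, as a shift and turn from the pose commanded when the call began; what a row does not reach only later rows make up. A row lasts 1/10 s, in which the tool goes at most 50 mm and 8.59 degrees, less where a joint would pass 70% of its speed; a pose out of reach is approached as far as the arm can. A call with a gripper value outside its range is refused whole. The fingers move at their own pace and stop on an object; "grip_force" is the grip in N (left out, the last holds). Time passes only in rows, so rows that repeat a pose let the fingers close. It gives the time, the measured TCP pose, the force and the opening at its end, in the units of the state.
- env.state(): the state, without advancing time (a new reading comes with each control period).
- cams.grab_frame(name): name is "side" or "top"; returns a dict with "img" (420x560x3 uint8, red, green, blue), "K" (3x3 intrinsics, pixels), "rvec" (rotation vector, rad) and "tvec" (3), from world to camera coordinates, as OpenCV has them. Camera axes: x right, y down, z forward; pixel columns grow to the right and rows downward; lengths in mm; the calibration is good to about 2 mm. A picture is of the moment at which its call begins. There is no depth.
- env.job_done(): hands the job in, once; it reports no verdict.
Trained networks look in a picture, given as the dict that the camera call returned (one of the last four; its "shot" number tells which), for a name from the list of things; names that differ only in an ending like _2 or _b are one class to them, and where a whole thing is asked for, a point or a joint stands for the part that bears it (a point fixed in the world has none). Each returns a list of dicts, best first, with "conf" (0 to 1); they miss things now and then, are a little off and sometimes report something else, mostly with a low value. They report only what shows in the picture. A call takes as long as a camera call.
- cams.silhouettes(picture, name): "region" (420x560 bool, what is visible of it) and "centre" ([column, row] in pixels, amid what is visible of it).
The state is a dict: "time_s": time; "qpos": joint angles; "qvel": joint speeds; "effort": joint torques, N m; "ee_pos": TCP position; "ee_rot": TCP orientation; "force": force on the tool from outside, world axes, zero at the start; "torque": the same for the moment, N m; "gripper_width": finger opening in mm.
Only numpy, scipy, OpenCV 4.12 (cv2) and the standard library are available. Lean on these libraries where they do the work, as an engineer would, in place of code of your own. Each camera call takes 0.05 s, during which the arm holds its last target.

## Task

A dust plug is stuck deep inside the lens tube that is lightly clamped on the optical breadboard. Take the nylon push rod from its cradle and use it to push the plug right through and out of the tube's far end, so that it drops into the padded tray there; do not shove the tube along in its clamps, and do not knock the other things on the board. Then take the rod right out of the tube again and leave it lying flat on the board.

Things in the scene. Friction and masses are not known exactly. Their poses are not given: they have to be found in the camera images.
- rod_center (a point): The push rod: a plain white nylon rod, 22 mm in diameter, 240 mm long, about 105 g. This point is the middle of its axis; x runs along the rod towards its working tip. At the start it lies level in the cradle, its axis 45 mm above the board. The breadboard's top is at z = 0.0127 m; everything stands on it.
- rod_tip (a point): Centre of the rod's flat working end, 120 mm along x from rod_center.
- rod_tail (a point): Centre of the rod's flat rear end, 120 mm the other way.
- cradle_mid (a point): The rod's cradle, a fixed grey stand 245 x 50 mm. This point is where the middle of the rod's axis rests, 45 mm above the board; x towards the rod's tip. Its rear is an open-topped trough (x -121 to -52 mm) that encloses the rod's tail to 5 mm above the axis; a notched upright carries the rod at x 78 to 90 mm; both 34 mm wide. Between them the rod is free to grip, 39 mm of air under its axis.
- tube_mouth (a point): Centre of the near mouth of the black lens tube, where the rod goes in. Tube 180 mm long, 31 mm outside, 26 mm inside diameter, no chamfer; its axis is level, 65 mm above the board. x points along the axis INTO the tube (the way the plug is pushed), z up.
- tube_exit (a point): Centre of the far mouth, 180 mm along x from tube_mouth, above the tray.
- mount: The fixed holder of the tube: origin under its middle on the board, half-way along the tube, x the way the plug is pushed. Base plate 120 x 70 x 10 mm; two dark ring clamps 14 mm thick and 48 mm wide round the tube at x = -48 and +48 mm, their tops 97 mm above the board.
- lens_tube (a joint): How far the tube has slid along its own axis in the clamps (m), 0 at the start, positive the way the plug is pushed. The clamps are only lightly tightened: the tube slips at about 20 N and does not spring back.
- plug_center (a point): Centre of the grey dust plug, 24 mm in diameter, 30 mm long, 48 g, with a rubber O-ring round its middle; x along its axis as it sits in the tube. It sits 65 to 115 mm inside the near mouth at the start (centre) and cannot be seen well. The O-ring drags on the bore all the way: it takes about 7 to 13 N to move it, until the O-ring is out of the far mouth; then it falls.
- tray_in (a point): Centre of the padded floor of the catch tray, a fixed black open tray 110 mm square outside, walls 4 mm thick and 35 mm high above the board, floor 10 mm above the board; z up, sides along x and y. It stands under the tube's far mouth.
- short_tube_c (a point): Bystander: centre of a short black tube section, 31 mm in diameter, 25 mm high, standing.
- dust_cap_c (a point): Bystander: centre of a round black cap, 36 mm in diameter, 12 mm high.
- pedestal_post_c (a point): Bystander: centre of a standing steel post, 25 mm in diameter (32 mm foot), 64 mm high.
- mirror_mount_c (a point): Bystander: middle of a dark mirror mount, about 43 x 46 x 52 mm high.
- screw_box_c (a point): Bystander: centre of a flat clear box with white lid, 77 x 52 x 25 mm high.
- hex_driver_c (a point): Bystander: middle of a lying driver with black handle, 160 mm long along x, 26 mm high.
- spanner_c (a point): Bystander: middle of a flat steel spanner, 130 mm long along x, 8 mm high.

How it is judged (in metres and radians):
On the way, in this order (a step that is already met when the one before it is completed fails the run):
1. an end of the rod is at least 30 mm inside the tube (((x of rod_tip in the frame of tube_mouth between 0.03 and 0.25 m and y of rod_tip in the frame of tube_mouth between -0.012 and 0.012 m and z of rod_tip in the frame of tube_mouth between -0.012 and 0.012 m) or (x of rod_tail in the frame of tube_mouth between 0.03 and 0.25 m and y of rod_tail in the frame of tube_mouth between -0.012 and 0.012 m and z of rod_tail in the frame of tube_mouth between -0.012 and 0.012 m))), for 0.1 s.
2. the plug has come out of the far end and lies in the tray (x of plug_center in the frame of tray_in between -0.052 and 0.052 m and y of plug_center in the frame of tray_in between -0.052 and 0.052 m and z of plug_center in the frame of tray_in between -0.005 and 0.025 m), for 0.2 s.
At the end, for the whole second after the job is handed in: The plug lies at rest inside the padded tray. The rod is out of the tube, released and at rest, lying flat on the board or bench (its middle and both ends no more than about 12 to 16 mm above lying height on the board). The tube is within 5 mm of where it was in its clamps (all of step 2 and linear speed of each of plug, rod below 0.03 m/s and height (world z) of rod_center below 0.036 m and height (world z) of each of rod_tip, rod_tail below 0.04 m and value of joint lens_tube between -0.005 and 0.005 m); the robot touches nothing.
It fails at once if the tube was shoved more than 5 mm along in its clamps (value of joint lens_tube above 0.005 m or value of joint lens_tube below -0.005 m).
It fails at once if one of the other things on the board was knocked more than 20 mm from its place (distance of any of short_tube_c, dust_cap_c, pedestal_post_c, mirror_mount_c, screw_box_c, hex_driver_c, spanner_c from where it was at the start of the episode above 0.02 m).
It also fails if it takes over 64 s, if anything falls off the work surface, if the arm or the gripper's body presses on something with over 40 N, if the wrist force passes 120 N, or if a joint passes its speed limit or range.

## Working session

There is one attempt and no reset: what is moved stays moved. The work goes in short steps, Python scripts to look and compute and a tool call to move; the robot and the scene stay as the last step left them, time stands still between calls to the robot, and variables do not carry over. Pictures are saved under pics/ and viewed, and the job is handed in when it is done.

Besides the shell and the picture viewer there is one more tool, called after "Call:" as name(argument=value, ...), one argument or row to a line, values as JSON. arm_command: Moves the arm, as the interface text tells. Its arguments: {"type":"object","properties":{"deltas":{"type":"array","items":{"type":"array"}},"grip_force":{"type":"number"}},"required":["deltas"]}

```bash
ls; mkdir -p pics
python3 - <<'E'
from workcell import env,cams
import cv2,pickle
print(env.state()); print(env.tip_reach)
for n in ["side","top"]:
    f=cams.grab_frame(n); cv2.imwrite(f"pics/{n}0.png",f["img"][:,:,::-1]); pickle.dump(f,open(f"{n}0.pkl","wb"))
    print(n,f["K"],f["rvec"],f["tvec"])
    for o in ["rod_center","cradle_mid","tube_mouth","mount","lens_tube","plug_center","tray_in","short_tube_c","dust_cap_c","pedestal_post_c","mirror_mount_c","screw_box_c","hex_driver_c","spanner_c"]:
        try: print(o,[(round(d["conf"],2),d["centre"],int(d["region"].sum())) for d in cams.silhouettes(f,o)][:3])
        except Exception as e: print(o,e)
E
```

```text
pics
{'time_s': 0.0, 'qpos': array([ 6.41716692e+01,  1.83518693e+01,  8.97064405e+01, -1.69118194e-03,
        7.20430093e+01, -1.14492218e+00]), 'qvel': array([-0.02450051, -0.01332596, -0.08471623,  0.07762092, -0.12990553,
        0.00532356]), 'effort': array([ 1.29992721e-03, -4.12465811e+01, -2.31970417e+01,  7.27177807e-02,
        4.60649945e-02, -1.45769591e-04]), 'ee_pos': array([239.91065982, 522.02825364, 224.11773794]), 'ee_rot': array([ -90.23574614,   89.89866816, -114.91863192]), 'force': array([ 0.22428938, -0.30393697, -0.78231002]), 'torque': array([-0.00902675,  0.00159857,  0.0011165 ]), 'gripper_width': 91.35357610393802}
11.0
side [[486.87934766   0.         283.56102142]
 [  0.         486.87934766 211.72763151]
 [  0.           0.           1.        ]] [ 0.5854094  -2.69279687  1.09918022] [532.27512591 218.34170047 793.36657367]
rod_center [(0.86, [337.5, 291.8], 1599)]
cradle_mid [(0.73, [338.0, 321.3], 2171)]
tube_mouth [(0.56, [315.3, 174.7], 826), (0.43, [129.5, 302.7], 1495)]
mount [(0.86, [321.7, 185.7], 2495)]
lens_tube [(0.83, [318.4, 176.3], 824)]
[... 547 characters left out ...]
05544225] [  31.38101719  569.70324528 1107.87143929]
rod_center [(0.79, [245.1, 284.0], 1239)]
cradle_mid [(0.6, [245.2, 274.4], 1601)]
tube_mouth [(0.75, [359.5, 221.9], 1107)]
mount [(0.68, [359.0, 220.2], 2394)]
lens_tube [(0.56, [358.7, 220.2], 1152)]
plug_center [(0.42, [361.0, 221.9], 2361)]
tray_in [(0.78, [421.7, 225.6], 2648), (0.66, [392.5, 145.2], 432)]
short_tube_c []
dust_cap_c [(0.75, [233.0, 134.9], 190)]
pedestal_post_c [(0.71, [352.8, 149.2], 210), (0.23, [421.1, 224.8], 2760)]
mirror_mount_c [(0.55, [394.1, 143.3], 395)]
screw_box_c [(0.59, [176.6, 135.1], 920), (0.44, [360.7, 220.1], 1206)]
hex_driver_c [(0.56, [420.7, 279.5], 477)]
spanner_c [(0.81, [289.6, 142.3], 592)]
```

View pics/side0.png

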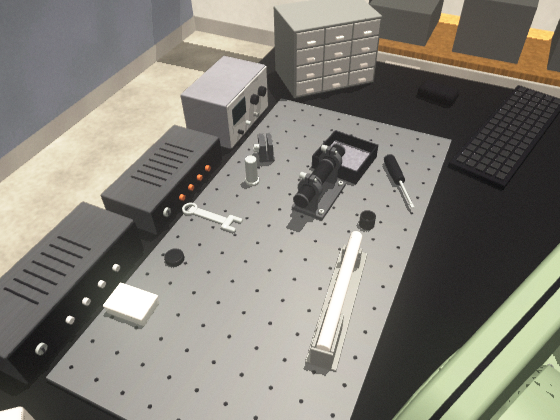

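View pics/top0.png

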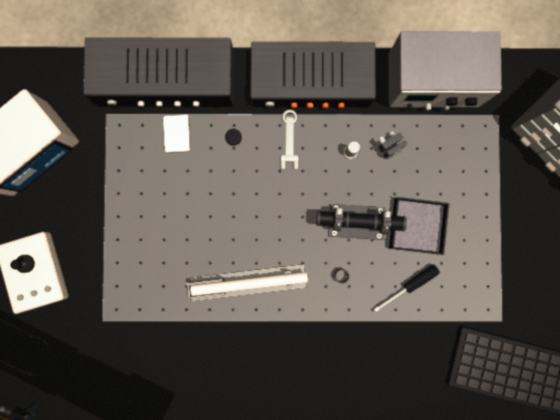

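```bash
cat > h.py <<'E'
import numpy as np,cv2,pickle
from scipy.optimize import least_squares,minimize
def proj(f,P): return cv2.projectPoints(np.asarray(P,float).reshape(-1,3),f["rvec"],f["tvec"],f["K"],None)[0].reshape(-1,2)
def ray(f,uv,z):
    R=cv2.Rodrigues(f["rvec"])[0];c=-R.T@f["tvec"].ravel()
    d=R.T@np.linalg.inv(f["K"])@np.array([uv[0],uv[1],1.]); return c+d*(z-c[2])/d[2]
def cyl(c,yaw,L,r,pitch=0):
    a=np.array([np.cos(yaw)*np.cos(pitch),np.sin(yaw)*np.cos(pitch),np.sin(pitch)]);s=np.array([-np.sin(yaw),np.cos(yaw),0]);u=np.cross(a,s)
    t=np.linspace(0,2*np.pi,32,endpoint=False)
    return np.concatenate([np.asarray(c)+e*a*L/2+r*(np.cos(t)[:,None]*s+np.sin(t)[:,None]*u) for e in(-1,1)])
def crop(f,u,v,w,h,s,name,lines=()):
    im=f["img"][:,:,::-1].copy(); u,v=int(u-w/2),int(v-h/2)
    c=cv2.resize(im[v:v+h,u:u+w],None,fx=s,fy=s,interpolation=cv2.INTER_CUBIC)
    for l in lines:
        p=((np.asarray(l[0])+.5-[u,v])*s-.5)
        cv2.polylines(c,[np.round(p*16).astype(np.int32).reshape(-1,1,2)],l[2] if len(l)>2 else False,l[1],1,cv2.LINE_AA,4)
    cv2.imwrite(name,c)
E
python3 - <<'E'
from h import *
T=pickle.load(open("top0.pkl","rb"));S=pickle.load(open("side0.pkl","rb"))
for n,f in (("T",T),("S",S)):
    R=cv2.Rodrigues(f["rvec"])[0];print(n,"cam",-R.T@f["tvec"].ravel())
for n,uv,z in [("rod",(245,284),57.7),("rodL",(190,292),57.7),("rodR",(307,279),57.7),("tubeL",(307,216),77.7),("tubeR",(406,223),77.7),("tray",(418,226),23),("short",(341,275),25),("post",(352,149),76),("mirror",(390,145),50),("hex",(406,289),26),("span",(289,142),17),("cap",(233,136),25),("box",(176,134),38)]:
    print(n,ray(T,uv,z).round())
for n,uv,z in [("rodtop",(356,237),57.7),("rodlow",(322,345),57.7),("tubeR",(335,150),77.7),("tubeL",(302,203),77.7)]: print("S",n,ray(S,uv,z).round())
crop(T,300,240,260,160,3,"pics/t1.png");crop(S,335,240,160,260,3,"pics/s1.png")
cv2.imwrite("pics/s2.png",cv2.resize(S["img"][130:230,270:400,::-1],None,fx=6,fy=6,interpolation=cv2.INTER_CUBIC))
E
```

```text
T cam [ 518.40493236   37.36606663 1132.60133546]
S cam [306.25905365 583.7929711  725.12866927]
rod [428. 118.  58.]
rodL [411. 231.  58.]
rodR [438. -11.  58.]
tubeL [568. -10.  78.]
tubeR [ 554. -212.   78.]
tray [ 550. -251.   23.]
short [445. -85.  25.]
post [ 707. -103.   76.]
mirror [ 720. -186.   50.]
hex [ 415. -223.   26.]
span [732.  27.  17.]
cap [743. 148.  25.]
box [745. 268.  38.]
S rodtop [442.  -5.  58.]
S rodlow [418. 224.  58.]
S tubeR [ 559. -204.   78.]
S tubeL [559. -27.  78.]
```

View pics/t1.png

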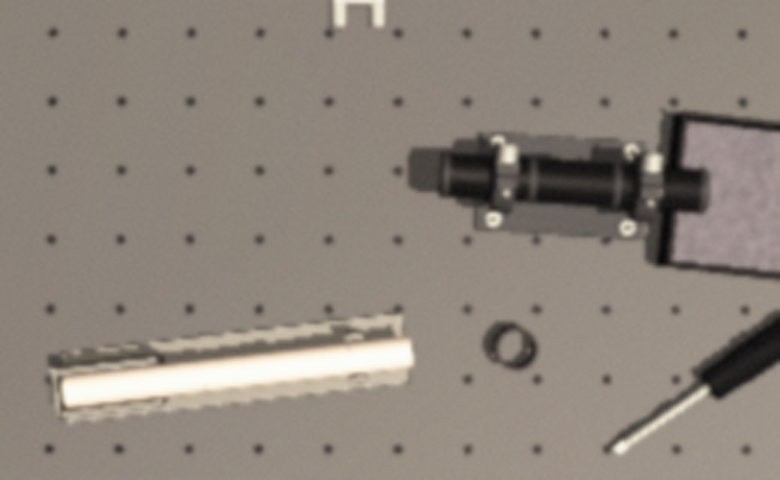

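View pics/s2.png

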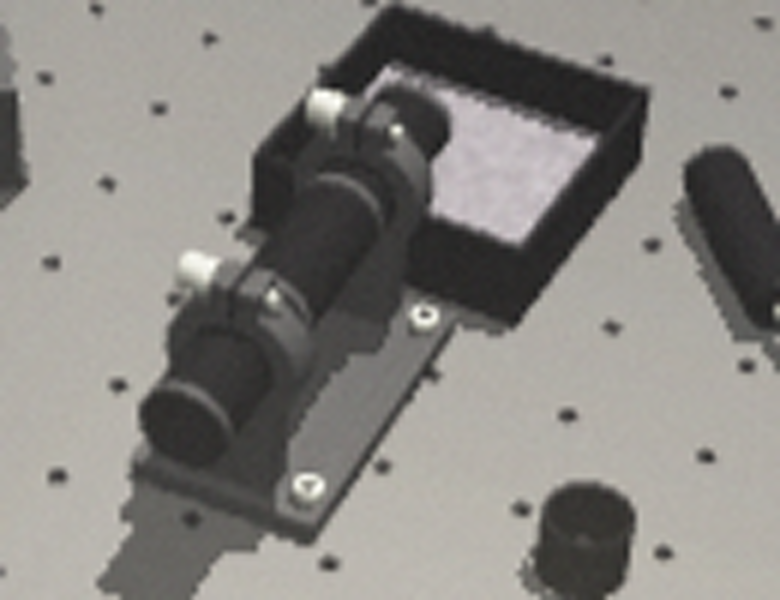

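```bash
cat > fit1.py <<'E'
from h import *
T=pickle.load(open("top0.pkl","rb"));S=pickle.load(open("side0.pkl","rb"))
# breadboard hole grid check
def holes(f):
    g=cv2.cvtColor(f["img"],cv2.COLOR_RGB2GRAY)
    bh=cv2.morphologyEx(g,cv2.MORPH_BLACKHAT,np.ones((9,9)))
    n,l,st,c=cv2.connectedComponentsWithStats((bh>18).astype(np.uint8))
    P=[]
    for i in range(1,n):
        if 4<=st[i,4]<=30 and max(st[i,2:4])<=8:
            m=(l==i);ys,xs=np.nonzero(m);w=bh[m].astype(float);P.append([(xs*w).sum()/w.sum(),(ys*w).sum()/w.sum()])
    return np.array(P)
for n,f in(("T",T),("S",S)):
    W=np.array([ray(f,p,12.7)[:2] for p in holes(f)])
    W=W[(W[:,0]>360)&(W[:,0]<790)&(abs(W[:,1])<370)]
    # fit grid
    def res(p):
        c,s=np.cos(p[2]),np.sin(p[2]);q=(W-p[:2])@np.array([[c,-s],[s,c]]);r=q/50*p[3];return ((r-np.round(r))*50)
    best=min((minimize(lambda p:np.minimum(np.sum(res(p)**2,1),25).mean(),[x0,y0,0,1],method="Nelder-Mead",options=dict(maxiter=3000)) for x0 in range(0,50,12) for y0 in range(0,50,12)),key=lambda r:r.fun)
    print(n,len(W),best.x,best.fun)
E
python3 fit1.py
```

```text
T 122 [-3.00367320e+01  4.75995764e+01 -5.18242587e-05  9.99572298e-01] 2.5728480237548674
S 131 [ 1.91996526e+01  4.72231902e+01 -2.61965770e-04  9.97056910e-01] 5.746093808554137
```

```bash
cat > fit2.py <<'E'
from h import *
T=pickle.load(open("top0.pkl","rb"));S=pickle.load(open("side0.pkl","rb"))
def whitefit(f,box,p0):
    g=cv2.cvtColor(f["img"],cv2.COLOR_RGB2GRAY).astype(float)
    u0,v0,u1,v1=box; 
    k=8
    def model(p):
        pts=proj(f,cyl([p[0],p[1],57.7],p[2],240,11)); h=cv2.convexHull(((pts-[u0,v0]+.5)*k).astype(np.float32)).astype(np.int32)
        m=np.zeros(((v1-v0)*k,(u1-u0)*k),np.float32);cv2.fillConvexPoly(m,h,1);return cv2.resize(m,(u1-u0,v1-v0),interpolation=cv2.INTER_AREA)
    im=g[v0:v1,u0:u1]
    def cost(p):
        m=model(p); a=im[m>.95]; w=np.clip((im-130)/(240-130),0,1); return ((w-m)**2).sum()
    r=minimize(cost,p0,method="Nelder-Mead",options=dict(initial_simplex=np.array(p0)+np.array([[0,0,0],[6,0,0],[0,6,0],[0,0,.03]]),maxiter=400));return r
for n,f,b in(("T",T,(180,260,320,305)),("S",S,(300,220,380,370))):
    r=whitefit(f,b,[425,110,-1.46]);print(n,r.x,np.degrees(r.x[2]),r.fun)
    h=cv2.convexHull(proj(f,cyl([*r.x[:2],57.7],r.x[2],240,11)).astype(np.float32))[:,0]
    crop(f,(b[0]+b[2])/2,(b[1]+b[3])/2,160,160,4 if n=="S" else 4,f"pics/rod{n}.png",[(h,(0,0,255),True)])
E
python3 fit2.py
```

```text
T [427.69375862 108.67386512  -1.46260874] -83.80130813315564 213.01789885717977
S [429.17668935 108.7641688   -1.45213723] -83.2013343027761 3214.1833769692666
```

View pics/rodT.png

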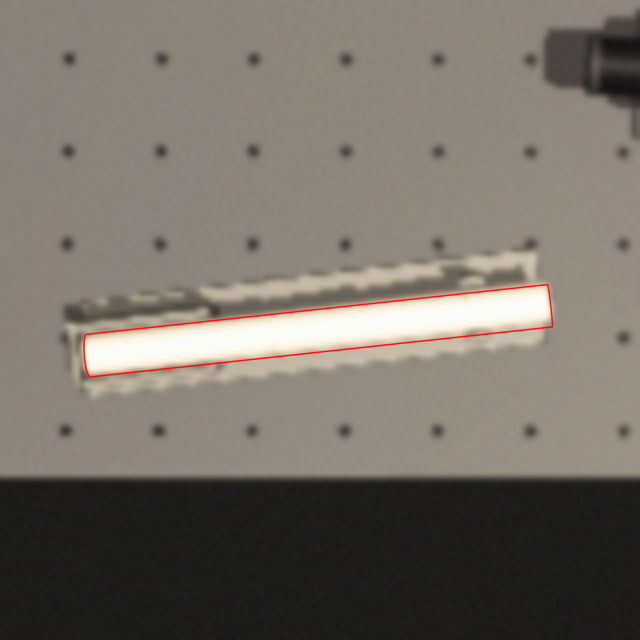

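View pics/rodS.png

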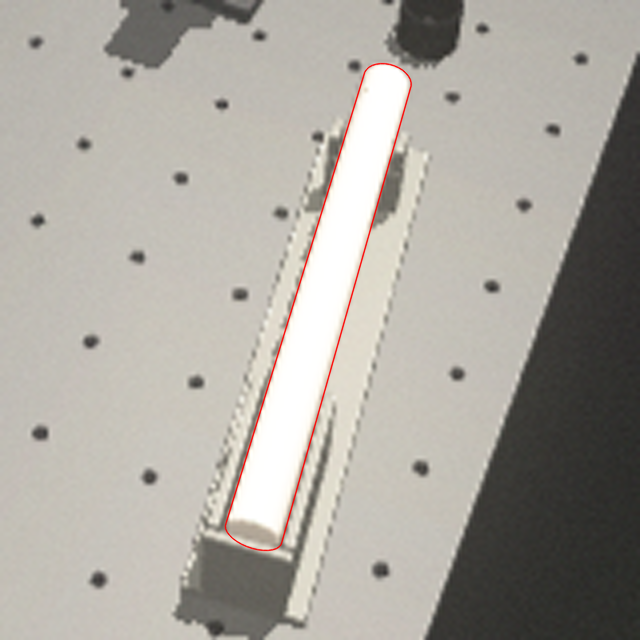

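```bash
cat > fit3.py <<'E'
from h import *
import sys
T=pickle.load(open("top0.pkl","rb"));S=pickle.load(open("side0.pkl","rb"))
print(ray(T,(317.7,217.8),77.7),ray(T,(406.7,223.7),77.7))
x,y,yaw=map(float,sys.argv[1:4]);a=np.array([np.cos(yaw),np.sin(yaw),0]);m=np.array([x,y,77.7])
for n,f in(("T",T),("S",S)):
    L=[(cv2.convexHull(proj(f,cyl(m+90*a,yaw,180,15.5)).astype(np.float32))[:,0],(0,0,255),True),(proj(f,cyl(m,yaw,0,13))[:32],(0,255,255),True)]
    u,v=proj(f,m+90*a)[0]
    crop(f,u,v,130,100,6,f"pics/tube{n}{sys.argv[4]}.png",L)
E
python3 fit3.py 562.5 -27 -1.62 a
```

```text
[564.49302652 -31.67849142  77.7       ] [ 552.69987853 -213.66776478   77.7       ]
```

View pics/tubeTa.png

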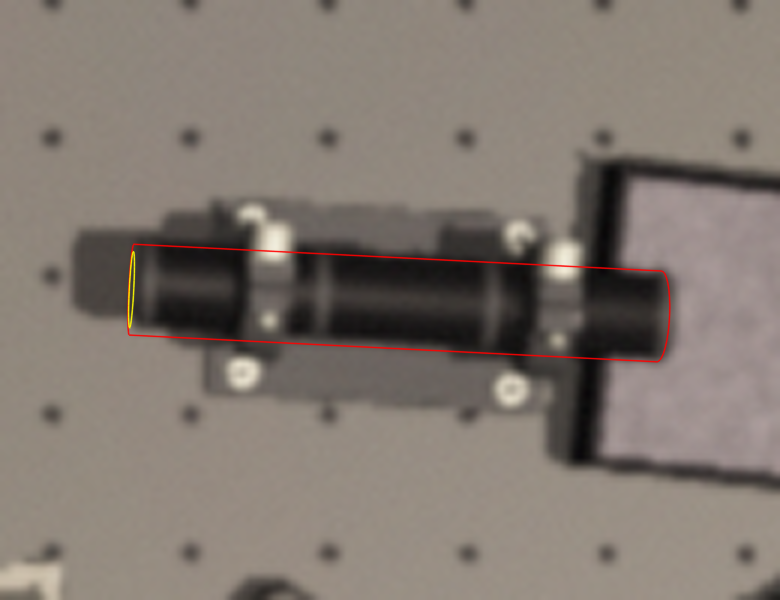

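View pics/tubeSa.png

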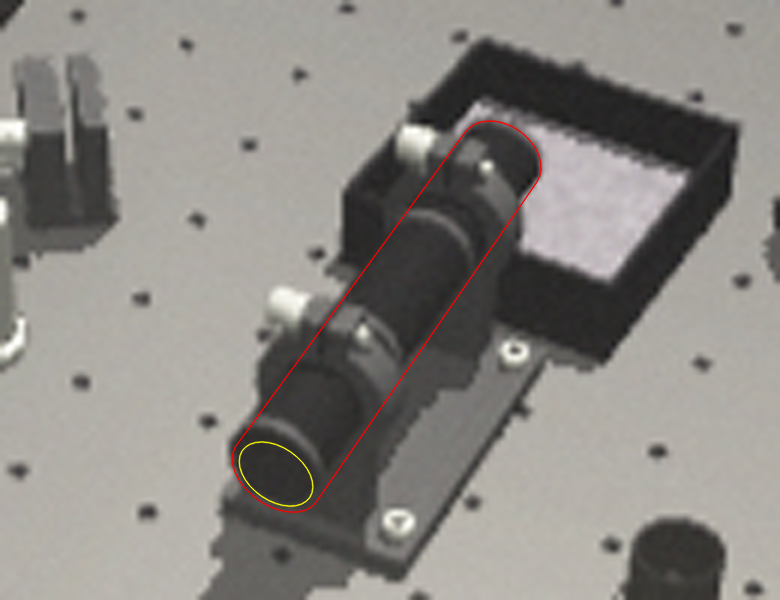

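```bash
cat > fit4.py <<'E'
from h import *
import sys
T=pickle.load(open("top0.pkl","rb"));S=pickle.load(open("side0.pkl","rb"))
x,y,yaw=map(float,sys.argv[1:4]);a=np.array([np.cos(yaw),np.sin(yaw),0]);m=np.array([x,y,77.7])
for n,f in(("T",T),("S",S)):
    f=dict(f);f["img"]=(255*np.clip(f["img"]/130.,0,1)**.6).astype(np.uint8)
    L=[(cv2.convexHull(proj(f,cyl(m+90*a,yaw,180,15.5)).astype(np.float32))[:,0],(0,0,255),True),(proj(f,cyl(m,yaw,0,13))[:32],(0,255,255),True)]
    for nm,q in(("m",m+15*a),("e",m+165*a)):
        u,v=proj(f,q)[0];crop(f,u,v,40,40,14,f"tmp{nm}.png",L if sys.argv[5]=="1" else [])
    cv2.imwrite(f"pics/tz{n}{sys.argv[4]}.png",cv2.resize(np.hstack([cv2.imread("tmpm.png"),cv2.imread("tmpe.png")]),(800,400)))
E
python3 fit4.py 562.5 -27 -1.62 b 1
```

```text
(no output)
```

View pics/tzTb.png

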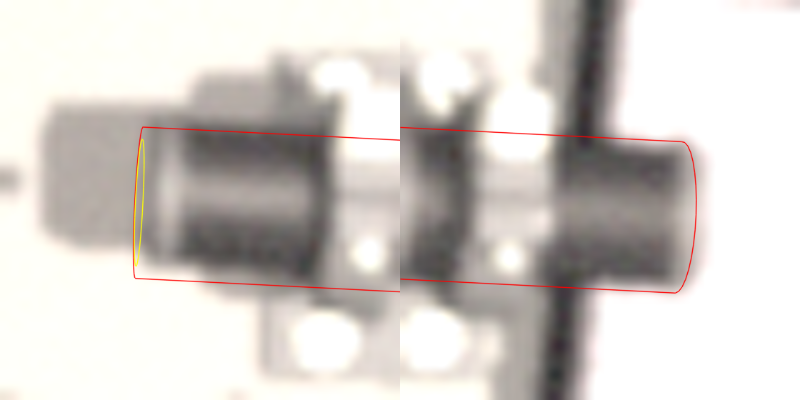

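View pics/tzSb.png

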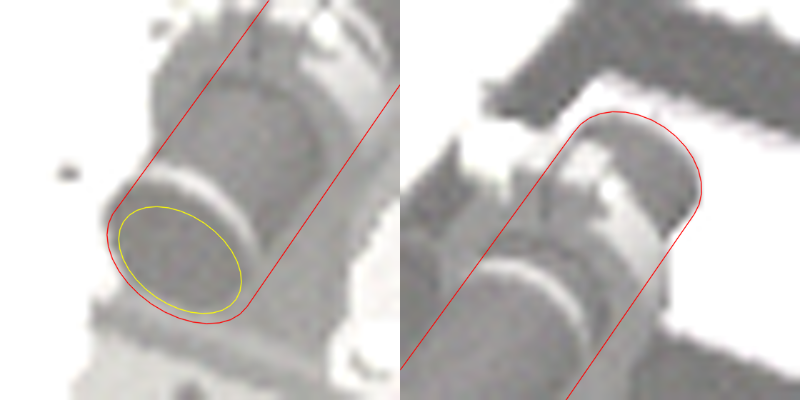

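```bash
python3 fit4.py 564.3 -29 -1.6348 c 1
```

```text
(no output)
```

View pics/tzTc.png

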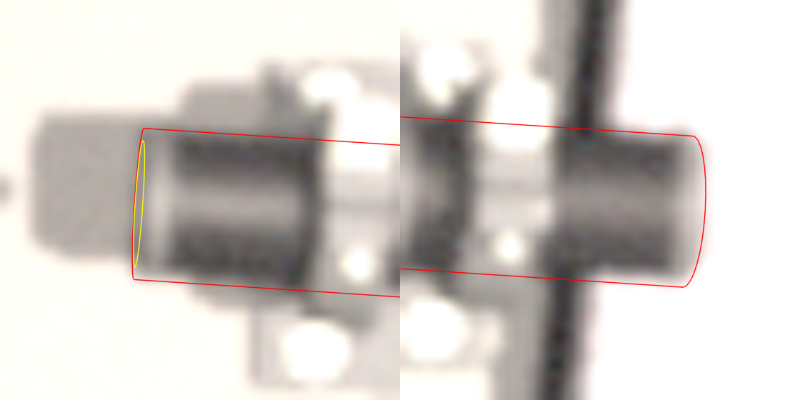

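View pics/tzSc.png

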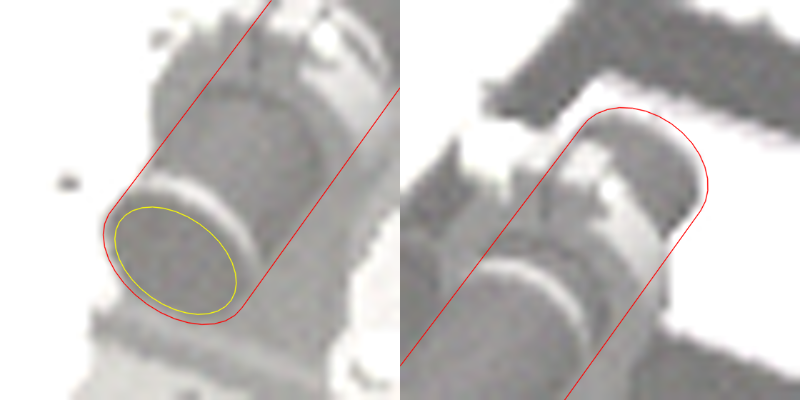

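```bash
cat > fit5.py <<'E'
from h import *
T=pickle.load(open("top0.pkl","rb"));S=pickle.load(open("side0.pkl","rb"))
print(ray(T,(357.6,221.3),25))
from scipy.ndimage import map_coordinates
# profiles across
for f,n in((T,"T"),(S,"S")):
    g=cv2.cvtColor(f["img"],cv2.COLOR_RGB2GRAY).astype(float)
    yaw=-1.632;a=np.array([np.cos(yaw),np.sin(yaw),0]);s=np.array([-np.sin(yaw),np.cos(yaw),0]);m=np.array([564,-27.5,77.7])
    for lo,hi in((3,6),(10,28),(64,80),(100,115),(156,176)):
        o=np.arange(-26,27,2.)
        v=0
        for d in np.linspace(lo,hi,8):
            p=proj(f,m+d*a+o[:,None]*s);v=v+map_coordinates(g,[p[:,1],p[:,0]],order=1)/8
        print(n,lo,hi,v.round().astype(int))
    o=np.arange(-16,200,3.)
E
python3 fit5.py
```

```text
[ 559.40908331 -120.7696451    25.        ]
T 3 6 [138 138 138 138 136 119  79  56  52  57  61  68  75  79  80  76  69  62
  58  53  51  58  80 111 130 135 136]
T 10 28 [128 127 123 107  88  70  46  26  22  24  28  37  51  62  64  55  42  31
  25  22  27  44  61  66  69  75  91]
T 64 80 [102 102 102 103 101  88  57  33  30  33  39  49  59  67  66  58  47  38
  32  30  31  43  64  86  99 102 102]
T 100 115 [100 101 101  97  86  71  45  25  22  24  29  38  48  55  54  46  36  28
  23  21  25  39  54  61  63  67  78]
T 156 176 [103 102 101 100  98  84  52  28  24  26  30  37  45  51  50  43  34  27
  23  23  34  58  81  90  91  90  88]
S 3 6 [ 64  64  62  64  64  62  57  52  48  48  49  49  49  48  50  51  49  47
  48  48  49  65 128 178 180 180 175]
S 10 28 [ 65  62  63  61  61  57  49  51  54  59  61  62  64  64  67  69  69  67
  67  65  65  69 108 167 178 175 167]
S 64 80 [ 70  69  70  69  70  62  52  62  68  77  84  88  91 102 121 122  89  93
  98  97  90  70  81  99 101 117 156]
S 100 115 [57 58 59 59 58 52 44 43 47 49 50 51 52 53 56 57 56 55 54 54 53 50 49 49
 51 50 53]
S 156 176 [188 187 186 183 172 121  65  66  72  79  83  87  91  93 104  94  73  74
  73  72  66  59  68  80  86  99 126]
```

Run:
```python
from workcell import env
from scipy.spatial.transform import Rotation as R
import numpy as np
s=env.state()
M=R.from_euler("xyz",s["ee_rot"],degrees=True).as_matrix();print(M.round(4))
j=M[:,1];a=np.degrees(np.arctan2(j[1],j[0]));print("jaw az",a)
yaw=-1.459
for k in(-1,1):
    d=(np.degrees(yaw)+90*k-a+180)%360-180;print(d,np.radians(d))
print([425.0-240.12,138.5-522.48,58.7-224.98])
```

```text
[[ 0.000e+00  4.176e-01  9.086e-01]
 [ 1.000e-04  9.086e-01 -4.176e-01]
 [-1.000e+00  1.000e-04 -0.000e+00]]
jaw az 65.31671461661794
121.08874307379494 2.1133972537392007
-58.911256926205056 -1.0281953998505924
[184.88, -383.98, -166.27999999999997]
```

Call:
arm_command(
  deltas=[
    [1,[185,-384,0],-1.028],
    [1,[185,-384,0],-1.028],
    [1,[185,-384,0],-1.028],
    [1,[185,-384,0],-1.028],
    [1,[185,-384,0],-1.028],
    [1,[185,-384,0],-1.028],
    [1,[185,-384,0],-1.028],
    [1,[185,-384,0],-1.028],
    [1,[185,-384,0],-1.028],
    [1,[185,-384,0],-1.028],
    [1,[185,-384,-100],-1.028],
    [1,[185,-384,-100],-1.028],
    [1,[185,-384,-100],-1.028],
    [1,[185,-384,-100],-1.028],
  ],
  grip_force=50,
)

```text
time_s: 2.9
ee_pos: [425.1, 139.2, 125.5]
ee_rot: [-100.8, 90.0, 175.7]
force: [-0.1, -0.5, 0.2]
gripper_width: 91.0
```

```bash
cat > look.py <<'E'
from h import *
from workcell import env,cams
import sys
s=env.state()
for k in("time_s","ee_pos","ee_rot","force","torque","gripper_width"): print(k,np.round(s[k],2))
if len(sys.argv)>1:
    for n in("top","side"):
        f=cams.grab_frame(n);pickle.dump(f,open(f"{n}_{sys.argv[1]}.pkl","wb"));cv2.imwrite(f"pics/{n}_{sys.argv[1]}.png",f["img"][:,:,::-1])
E
python3 look.py a
```

```text
time_s 2.9
ee_pos [425.13 139.21 125.5 ]
ee_rot [-100.78   89.96  175.69]
force [-0.09 -0.5   0.24]
torque [-0.06  0.04  0.01]
gripper_width 91.03
```

Run:
```python
from h import *
from scipy.spatial.transform import Rotation as R
for n in("top","side"):
    f=pickle.load(open(f"{n}_a.pkl","rb"))
    u,v=proj(f,[425,139,80])[0]
    crop(f,u,v,120,120,5,f"pics/g{n}.png",[(proj(f,[[425.1,139.2,125.5],[425.1,139.2,57.7]]),(0,0,255))])
M=R.from_euler("xyz",[-100.78,89.96,175.69],degrees=True).as_matrix();print(M.round(3),np.degrees(np.arctan2(M[1,1],M[0,1])))
```

```text
[[-0.001  0.994  0.113]
 [ 0.     0.113 -0.994]
 [-1.    -0.001 -0.   ]] 6.470002565462463
```

View pics/gside.png

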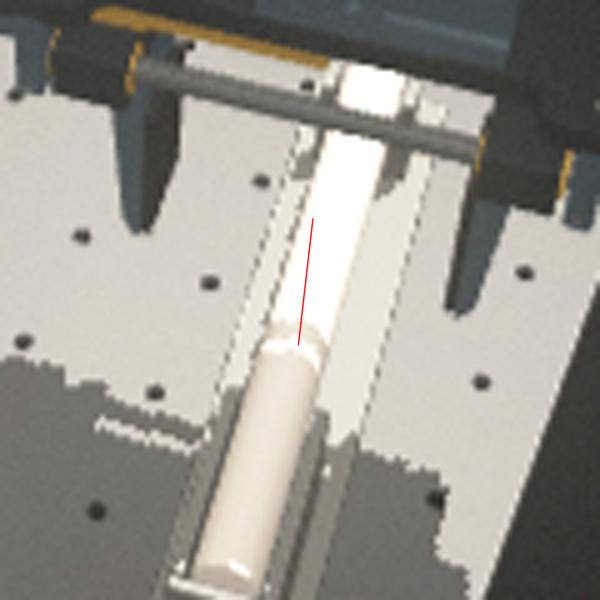

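View pics/gtop.png

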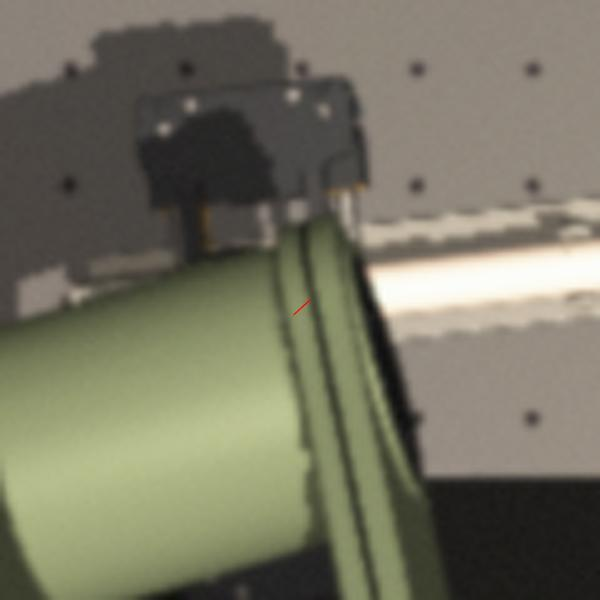

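Call:
arm_command(
  deltas=[
    [1,[0,-2,-25],0],
    [1,[0,-2,-45],0],
    [1,[0,-2,-60],0],
    [1,[0,-2,-66],0],
    [1,[0,-2,-66.5],0],
    [1,[0,-2,-66.5],0],
  ],
)

```text
time_s: 3.6
ee_pos: [426.3, 137.0, 59.8]
ee_rot: [100.5, 89.8, 16.9]
force: [0.6, -0.6, 0.2]
gripper_width: 91.2
```

```bash
python3 look.py
```

```text
time_s 3.6
ee_pos [426.33 136.97  59.8 ]
ee_rot [100.46  89.82  16.89]
force [ 0.61 -0.6   0.16]
torque [-0.11  0.07  0.03]
gripper_width 91.22
```

Call:
arm_command(
  deltas=[
    [0,[0,0,0],0],
    [0,[0,0,0],0],
    [0,[0,0,0],0],
    [0,[0,0,0],0],
    [0,[0,0,0],0],
    [0,[0,0,0],0],
    [0,[0,0,0],0],
    [0,[0,0,0],0],
    [0,[0,0,0],0],
    [0,[0,0,0],0],
  ],
  grip_force=50,
)

```text
time_s: 4.6
ee_pos: [425.3, 136.5, 58.4]
ee_rot: [85.7, 90.0, 2.2]
force: [0.7, -0.8, -0.5]
gripper_width: 21.1
```

```bash
python3 look.py
```

```text
time_s 4.6
ee_pos [425.27 136.49  58.45]
ee_rot [85.73 89.98  2.16]
force [ 0.67 -0.77 -0.47]
torque [-0.02 -0.    0.05]
gripper_width 21.09
```

Call:
arm_command(
  deltas=[
    [0,[0,0,15],0],
    [0,[0,0,35],0],
    [0,[0,0,60],0],
    [0,[30,0,60],-0.04],
    [0,[70,1,60],-0.09],
    [0,[110,2,60],-0.14],
    [0,[140,3,45],-0.173],
    [0,[150.3,3.2,25],-0.173],
    [0,[150.3,3.2,20],-0.173],
    [0,[150.3,3.2,20],-0.173],
    [0,[150.3,3.2,20],-0.173],
  ],
)

```text
time_s: 5.7
ee_pos: [574.6, 139.7, 78.9]
ee_rot: [-81.3, 90.0, -174.7]
force: [0.2, -0.2, -0.9]
gripper_width: 21.0
```

```bash
python3 look.py b
python3 - <<'E'
from h import *
yaw=-1.632;a=np.array([np.cos(yaw),np.sin(yaw),0])
m=np.array([565.1,-28,77.7])
for n in("top","side"):
    f=pickle.load(open(f"{n}_b.pkl","rb"))
    f["img"]=(255*np.clip(f["img"]/200.,0,1)**.6).astype(np.uint8)
    u,v=proj(f,m)[0]
    L=[(cv2.convexHull(proj(f,cyl(m+90*a,yaw,180,15.5)).astype(np.float32))[:,0],(0,0,255),True),(proj(f,cyl(m,yaw,0,13))[:32],(0,255,255),True),
      (cv2.convexHull(proj(f,cyl(m-140*a,yaw,240,11)).astype(np.float32))[:,0],(0,255,0),True)]
    crop(f,u,v,110,100,7,f"pics/b{n}.png",L); crop(f,u,v,110,100,7,f"pics/b{n}_raw.png")
E
```

```text
time_s 5.7
ee_pos [574.58 139.72  78.91]
ee_rot [ -81.27   89.98 -174.75]
force [ 0.15 -0.21 -0.93]
torque [-0.03  0.04 -0.02]
gripper_width 21.04
```

View pics/btop.png

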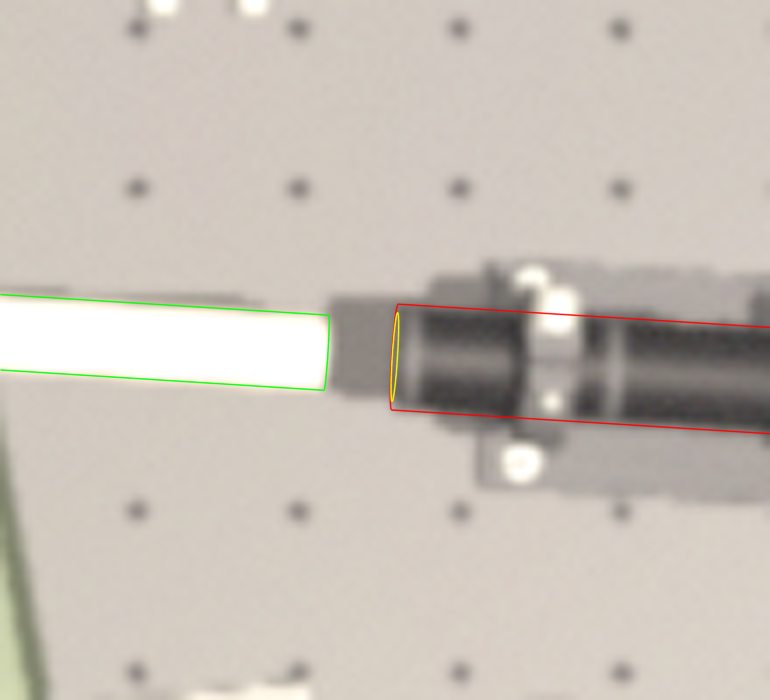

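View pics/bside.png

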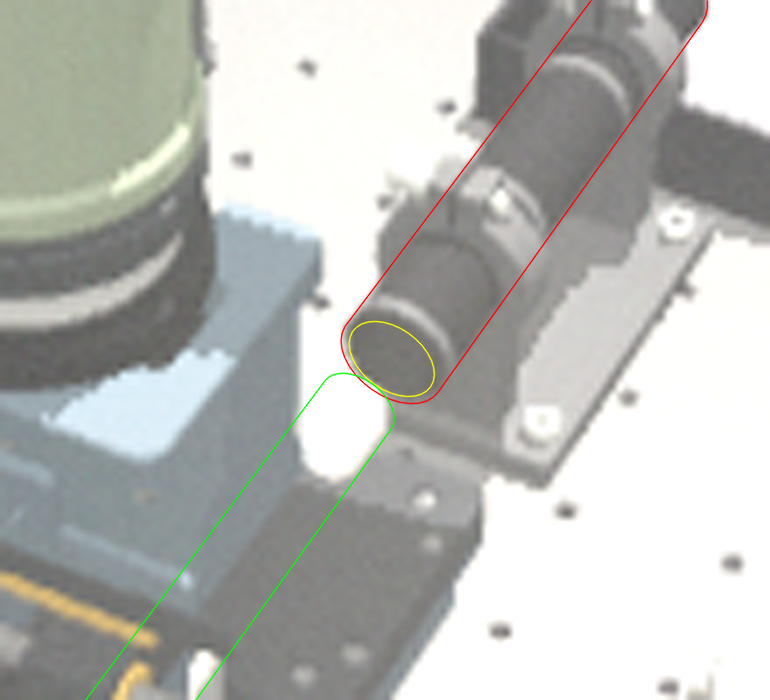

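Run:
```python
from h import *
yaw=-1.632;a=np.array([np.cos(yaw),np.sin(yaw),0])
m=np.array([565.1,-28,77.7])
o=[]
f=pickle.load(open("side_b.pkl","rb"))
f["img"]=(255*np.clip((f["img"].astype(float)-25)/60.,0,1)).astype(np.uint8)
u,v=proj(f,m)[0]
L=[(cv2.convexHull(proj(f,cyl(m+90*a,yaw,180,15.5)).astype(np.float32))[:,0],(0,0,255),True),(proj(f,cyl(m,yaw,0,13))[:32],(0,255,255),True)]
crop(f,u+8,v-8,36,40,11,"t1.png");crop(f,u+8,v-8,36,40,11,"t2.png",L)
cv2.imwrite("pics/bs2.png",np.hstack([cv2.imread("t1.png"),cv2.imread("t2.png")]))
```

```text
(no output)
```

View pics/bs2.png

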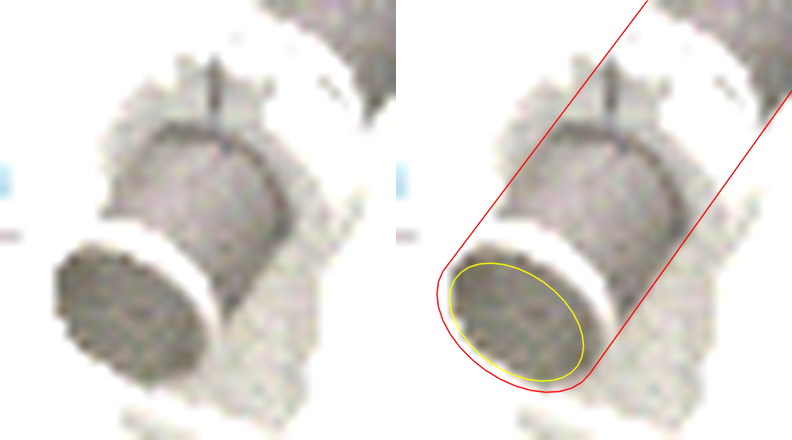

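```bash
cat > disc.py <<'E'
from h import *
import sys
yaw=-1.632
for fn in ("side0","side_b"):
    f=pickle.load(open(fn+".pkl","rb"));g=cv2.cvtColor(f["img"],cv2.COLOR_RGB2GRAY).astype(float)
    u0,v0,u1,v1=288,180,316,212;k=8
    if fn=="side_b": print(g[190:214:1,290:315].astype(int))
    w=np.clip((70-g[v0:v1,u0:u1])/22,0,1)
    def model(p,r):
        pts=proj(f,cyl([p[0],p[1],77.7],yaw,0,r))[:32];h=((pts-[u0,v0]+.5)*k).astype(np.int32)
        M=np.zeros(((v1-v0)*k,(u1-u0)*k),np.float32);cv2.fillConvexPoly(M,h,1);return cv2.resize(M,(u1-u0,v1-v0),interpolation=cv2.INTER_AREA)
    for r in(13,15.5):
        def cost(p):
            M=model(p,r);B=np.clip(model(p,r+2.5)-M,0,1); return (M*(1-w)).sum()+(B*w).sum()
        q=minimize(cost,[565,-29],method="Nelder-Mead",options=dict(initial_simplex=[[565,-29],[569,-29],[565,-24]]));print(fn,r,q.x,q.fun)
E
python3 disc.py
```

```text
side0 13 [566.48826027 -31.24380016] 26.683238636363637
side0 15.5 [563.92677031 -29.62502328] 23.329545454545457
[[172 203 204 206 206 206 204 206 101  66  66  66  69  70  71  71  69  70
   68  70  65  64  63  59  57]
 [197 207 205 205 204 205 203 178  79  65  66  69  69  71  71  72  68  70
   68  66  66  62  63  61  52]
 [203 207 206 207 206 206 208 120  67  65  66  68  69  72  69  71  67  68
   66  64  64  62  61  60  55]
 [131 204 208 207 205 207 150  94 107 107  86  83  72  71  70  67  70  66
   65  63  63  63  59  58  51]
 [ 75 171 207 208 207 158 117  97 116 124 136 137 118  83  70  69  71  67
   65  65  62  59  59  55  53]
 [187 199 207 209 181  94  71  66  74  80  88 130 144 135  99  66  66  66
   63  58  62  59  56  56  65]
 [208 208 208 184 103  55  55  58  55  59  56  77  93 125 128  94  69  63
   63  61  61  58  58  61  74]
 [208 209 206 118  58  52  52  53  59  57  56  56  60  76 108 125  90  66
   61  59  57  57  58  69  72]
 [207 207 207  94  54  53  52  54  56  56  58  57  58  58  71 103 115  87
   57  56  60  56  68  76  76]
 [208 209 209  94  55  52  54  54  58  56
[... 949 characters left out ...]
  86  74  80  76  74  74  76
   73  73  76  77  72  78  76]
 [255 255 255 255 255 255 255 255 254 123  90  93  89  89  88  83  76  79
   76  73  76  77  78  76  77]
 [255 255 255 255 255 255 255 254 250 121  79  81  83  94  91  89  91  90
   89  77  74  75  75  78  79]
 [255 255 255 255 255 255 255 252 237 113  75  75  80  81  84  88  92  95
   92  89  88  84  80  77  74]
 [255 255 255 255 255 255 254 243 191 112  84  79  73  76  78  78  81  86
   90  94  94  93  90  83  82]
 [255 255 255 255 255 254 248 207 138 115 111 109  99  86  77  75  78  79
   82  80  85  95  94  93  91]]
side_b 13 [565.94661535 -30.60725424] 49.281960227272734
side_b 15.5 [564.26208496 -29.47515869] 63.90625000000001
```

```bash
cat > tipfit.py <<'E'
from h import *
import sys
tag=sys.argv[1];p0=[float(v) for v in sys.argv[2:5]];yaw=float(sys.argv[5]) if len(sys.argv)>5 else -1.632
back=float(sys.argv[6]) if len(sys.argv)>6 else 28
a=np.array([np.cos(yaw),np.sin(yaw),0]);k=8
D=[]
for n in("top","side"):
    f=pickle.load(open(f"{n}_{tag}.pkl","rb"));g=cv2.cvtColor(f["img"],cv2.COLOR_RGB2GRAY).astype(float)
    q=proj(f,cyl(np.array(p0)-a*(back/2-3),yaw,back+6,15)); u0,v0=np.floor(q.min(0)).astype(int);u1,v1=np.ceil(q.max(0)).astype(int)
    D.append((f,g[v0:v1,u0:u1],u0,v0,u1,v1,n))
def model(f,p,L,r,u0,v0,u1,v1):
    h=cv2.convexHull(((proj(f,cyl(np.array(p)-a*L/2,yaw,L,r))-[u0,v0]+.5)*k).astype(np.float32)).astype(np.int32)
    M=np.zeros(((v1-v0)*k,(u1-u0)*k),np.float32);cv2.fillConvexPoly(M,h,1);return cv2.resize(M,(u1-u0,v1-v0),interpolation=cv2.INTER_AREA)
def c1(d,p):
    f,g,u0,v0,u1,v1,n=d; M=model(f,p,60,11,u0,v0,u1,v1)
    # restrict to window of axial extent
    W=model(f,np.array(p0)+a*5,back+5,14,u0,v0,u1,v1)
    lo,hi=(100,250) if n=="top" else (120,250)
    w=np.clip((g-lo)/(hi-lo),0,1)
    return (W*(w-M)**2).sum()
for d in D:
    r=minimize(lambda q:c1(d,[q[0],q[1],p0[2]]),p0[:2],method="Nelder-Mead",options=dict(initial_simplex=[p0[:2],[p0[0]+3,p0[1]],[p0[0],p0[1]+4]]));print(d[6],"at z",p0[2],r.x,r.fun)
r=minimize(lambda q:sum(c1(d,q) for d in D),p0,method="Nelder-Mead",options=dict(initial_simplex=np.array(p0)+np.array([[0,0,0],[3,0,0],[0,4,0],[0,0,3]])));print("joint",r.x,r.fun)
E
python3 tipfit.py b 566.3 -8 77.7
```

```text
top at z 77.7 [565.84377091  -7.31192136] 5.048249218750001
side at z 77.7 [568.69758158  -8.7009058 ] 78.03319884892751
joint [566.71156762  -6.61461074  80.60204566] 89.26321212063098
```

```bash
sed -i 's/(120,250)/(212,252)/' tipfit.py; python3 tipfit.py b 566.3 -8 77.7
```

```text
top at z 77.7 [565.84377091  -7.31192136] 5.048249218750001
side at z 77.7 [568.82680826  -7.77096939] 83.13969284057617
joint [566.87056314  -6.78377792  78.74608813] 96.21420248616536
```

Call:
arm_command(
  deltas=[
    [0,[-0.8,-8,0],0],
    [0,[-1.2,-16,0],0],
    [0,[-1.3,-18,0],0],
    [0,[-1.3,-18,0],0],
  ],
)

```text
time_s: 6.2
ee_pos: [574.1, 121.0, 78.7]
ee_rot: [106.4, 90.0, 12.8]
force: [-0.4, -0.2, -0.8]
gripper_width: 21.3
```

```bash
python3 look.py c
python3 - <<'E'
from h import *
o=[]
for n,c,lo,hi in(("top",(564.6,-30,77.7),20,255),("side",(564.6,-30,77.7),25,255)):
    f=pickle.load(open(f"{n}_c.pkl","rb"))
    f["img"]=(255*np.clip((f["img"].astype(float)-lo)/(hi-lo),0,1)**.5).astype(np.uint8)
    u,v=proj(f,c)[0];crop(f,u,v,40,50,10,"t1.png");o.append(cv2.imread("t1.png"))
cv2.imwrite("pics/c.png",np.hstack(o))
E
python3 tipfit.py c 565.2 -25.5 77.7
```

```text
time_s 6.2
ee_pos [574.09 121.02  78.72]
ee_rot [106.37  89.98  12.81]
force [-0.42 -0.15 -0.83]
torque [-0.08  0.04  0.05]
gripper_width 21.27
top at z 77.7 [565.0910594  -25.57606792] 5.252985416666666
side at z 77.7 [567.12198944 -24.65325928] 98.77953216552734
joint [566.12671163 -25.33064131  77.27140704] 111.13620807291666
```

View pics/c.png

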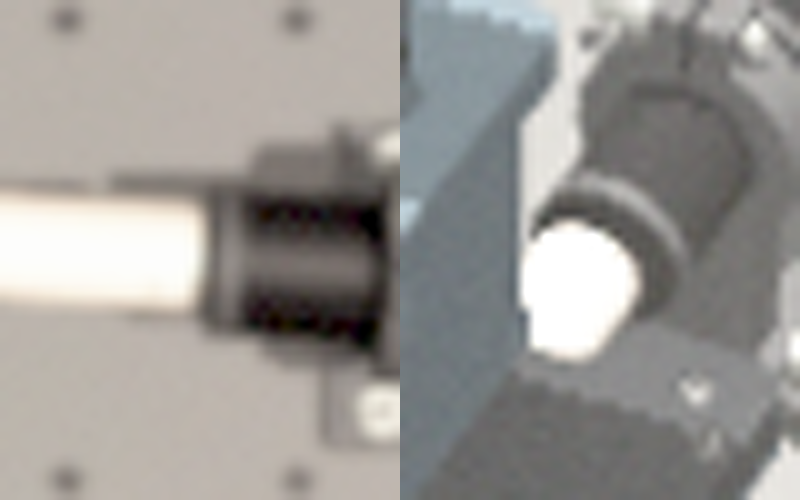

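```bash
cat > prof.py <<'E'
from h import *
import sys
from scipy.ndimage import map_coordinates
T=pickle.load(open(f"top_{sys.argv[1]}.pkl","rb"))
g=cv2.cvtColor(T["img"],cv2.COLOR_RGB2GRAY).astype(float)
yaw=-1.632;a=np.array([np.cos(yaw),np.sin(yaw),0]);s=np.array([-np.sin(yaw),np.cos(yaw),0]);m=np.array([564.6,-30,77.7])
for lo,hi in((-30,-20),(-15,-8),(2,4),(5,8),(9,20)):
    o=np.arange(-24,25,1.5);v=0
    for d in np.linspace(lo,hi,8):
        p=proj(T,m+d*a+o[:,None]*s);v=v+map_coordinates(g,[p[:,1],p[:,0]],order=1)/8
    print(lo,hi,dict(zip(o,v.round().astype(int))))
o=np.arange(-10,12,1.);p=proj(T,m+o[:,None]*a-10*s);print(dict(zip(o,map_coordinates(g,[p[:,1],p[:,0]],order=1).round().astype(int))))
E
python3 prof.py c
```

```text
-30 -20 {np.float64(-24.0): np.int64(140), np.float64(-22.5): np.int64(140), np.float64(-21.0): np.int64(140), np.float64(-19.5): np.int64(140), np.float64(-18.0): np.int64(140), np.float64(-16.5): np.int64(140), np.float64(-15.0): np.int64(140), np.float64(-13.5): np.int64(141), np.float64(-12.0): np.int64(147), np.float64(-10.5): np.int64(172), np.float64(-9.0): np.int64(208), np.float64(-7.5): np.int64(234), np.float64(-6.0): np.int64(245), np.float64(-4.5): np.int64(249), np.float64(-3.0): np.int64(251), np.float64(-1.5): np.int64(252), np.float64(0.0): np.int64(253), np.float64(1.5): np.int64(253), np.float64(3.0): np.int64(252), np.float64(4.5): np.int64(250), np.float64(6.0): np.int64(247), np.float64(7.5): np.int64(238), np.float64(9.0): np.int64(219), np.float64(10.5): np.int64(186), np.float64(12.0): np.int64(135), np.float64(13.5): np.int64(114), np.float64(15.0): np.int64(113), np.float64(16.5): np.int64(123), np.float64(18.0): np.int64(132), np.float64(19.5): np.int64(136), np.float64(21.0): np.int64(138), np.float64(22.5): np.int64(138), np.float64(24.0): np.int64(138)}
[... 4315 characters left out ...]
p.float64(-10.0): np.int64(162), np.float64(-9.0): np.int64(162), np.float64(-8.0): np.int64(161), np.float64(-7.0): np.int64(157), np.float64(-6.0): np.int64(149), np.float64(-5.0): np.int64(137), np.float64(-4.0): np.int64(115), np.float64(-3.0): np.int64(93), np.float64(-2.0): np.int64(72), np.float64(-1.0): np.int64(55), np.float64(0.0): np.int64(53), np.float64(1.0): np.int64(51), np.float64(2.0): np.int64(56), np.float64(3.0): np.int64(60), np.float64(4.0): np.int64(56), np.float64(5.0): np.int64(51), np.float64(6.0): np.int64(41), np.float64(7.0): np.int64(30), np.float64(8.0): np.int64(26), np.float64(9.0): np.int64(23), np.float64(10.0): np.int64(23), np.float64(11.0): np.int64(24)}
```

Call:
arm_command(
  deltas=[
    [0,[-0.1,-1.5,0],0],
    [0,[-0.2,-3,0],0],
    [0,[-0.3,-4,0],0],
    [0,[-0.35,-5,0],0],
  ],
)

```text
time_s: 6.7
ee_pos: [573.8, 116.7, 78.4]
ee_rot: [-169.6, 90.0, 96.9]
force: [0.1, -0.2, -1.2]
gripper_width: 21.1
```

Call:
arm_command(
  deltas=[
    [0,[-0.1,-1,0],0],
    [0,[-0.12,-2,0],0],
    [0,[-0.2,-3,0],0],
    [0,[-0.25,-4,0],0],
  ],
)

```text
time_s: 7.1
ee_pos: [573.5, 112.6, 78.5]
ee_rot: [94.5, 90.0, 1.1]
force: [-0.2, 0.2, -0.9]
gripper_width: 21.1
```

Call:
arm_command(
  deltas=[
    [0,[-0.1,-1,0],0],
    [0,[-0.12,-2,0],0],
    [0,[-0.2,-3,0],0],
    [0,[-0.25,-4,0],0],
  ],
)

```text
time_s: 7.5
ee_pos: [573.3, 108.6, 78.5]
ee_rot: [94.3, 90.0, 0.8]
force: [-0.6, -0.2, -1.4]
gripper_width: 21.0
```

```bash
python3 look.py d
python3 - <<'E'
from h import *
o=[]
for n,c,lo,hi in(("top",(564.6,-30,77.7),20,255),("side",(564.6,-30,77.7),25,255)):
    f=pickle.load(open(f"{n}_d.pkl","rb"))
    f["img"]=(255*np.clip((f["img"].astype(float)-lo)/(hi-lo),0,1)**.5).astype(np.uint8)
    u,v=proj(f,c)[0];crop(f,u,v,40,50,10,"t1.png");o.append(cv2.imread("t1.png"))
cv2.imwrite("pics/d.png",np.hstack(o))
E
```

```text
time_s 7.5
ee_pos [573.26 108.61  78.47]
ee_rot [94.31 90.    0.81]
force [-0.57 -0.22 -1.37]
torque [-0.03  0.06  0.03]
gripper_width 21.02
```

View pics/d.png

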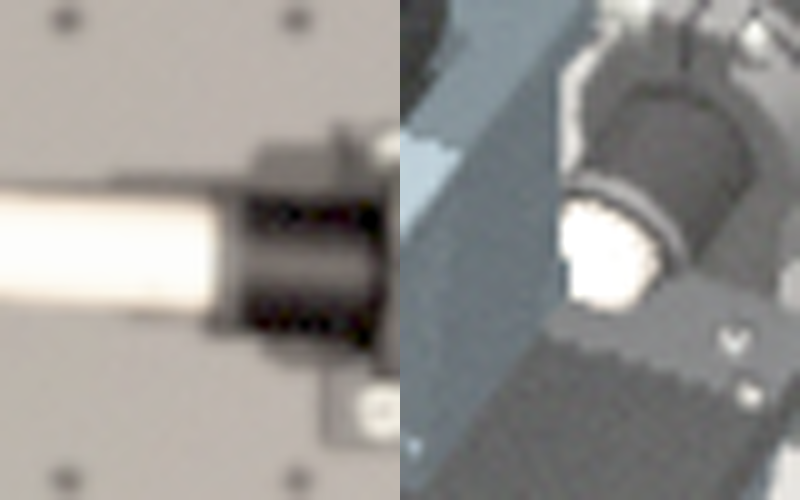

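Call:
arm_command(
  deltas=[
    [0,[-0.5,-2,0],0],
    [0,[-0.8,-5,0],0],
    [0,[-1.1,-10,0],0],
    [0,[-1.4,-15,0],0],
    [0,[-1.7,-20,0],0],
    [0,[-1.7,-20,0],0],
  ],
)

```text
time_s: 8.2
ee_pos: [571.5, 87.9, 78.5]
ee_rot: [-16.0, 90.0, -109.5]
force: [0.4, -0.3, -1.4]
gripper_width: 20.9
```

Call:
arm_command(
  deltas=[
    [0,[-0.3,-5,0],0],
    [0,[-0.6,-10,0],0],
    [0,[-0.9,-15,0],0],
    [0,[-0.9,-15,0],0],
  ],
)

```text
time_s: 8.6
ee_pos: [570.6, 73.0, 78.5]
ee_rot: [8.4, 90.0, -85.1]
force: [0.1, 0.6, -1.5]
gripper_width: 21.2
```

Call:
arm_command(
  deltas=[
    [0,[-0.25,-4,0],0],
    [0,[-0.5,-8,0],0],
    [0,[-0.75,-12,0],0],
    [0,[-1.0,-16,0],0],
    [0,[-1.2,-20,0],0],
    [0,[-1.2,-20,0],0],
  ],
)

```text
time_s: 9.2
ee_pos: [569.6, 53.9, 78.6]
ee_rot: [152.0, 90.0, 58.5]
force: [0.8, 1.1, -1.7]
gripper_width: 21.0
```

Call:
arm_command(
  deltas=[
    [0,[-0.25,-4,0],0],
    [0,[-0.5,-8,0],0],
    [0,[-0.75,-12,0],0],
    [0,[-1.0,-16,0],0],
    [0,[-1.2,-20,0],0],
    [0,[-1.2,-20,0],0],
  ],
)

```text
time_s: 9.8
ee_pos: [568.2, 33.6, 78.5]
ee_rot: [156.8, 90.0, 63.3]
force: [0.6, 0.9, -1.5]
gripper_width: 21.3
```

Call:
arm_command(
  deltas=[
    [0,[-0.25,-4,0],0],
    [0,[-0.5,-8,0],0],
    [0,[-0.75,-12,0],0],
    [0,[-1.0,-16,0],0],
    [0,[-1.2,-20,0],0],
    [0,[-1.2,-20,0],0],
  ],
)

```text
time_s: 10.4
ee_pos: [566.9, 13.3, 78.4]
ee_rot: [-18.0, 90.0, -111.5]
force: [0.1, 1.5, -1.2]
gripper_width: 21.1
```

Call:
arm_command(
  deltas=[
    [0,[-0.12,-2,0],0],
    [0,[-0.25,-4,0],0],
    [0,[-0.35,-6,0],0],
    [0,[-0.5,-8,0],0],
  ],
)

```text
time_s: 10.8
ee_pos: [566.7, 6.3, 78.5]
ee_rot: [170.9, 89.9, 77.4]
force: [0.3, 5.1, -1.6]
gripper_width: 21.0
```

```bash
python3 look.py e
python3 - <<'E'
from h import *
for n in("top","side"):
    f=pickle.load(open(f"{n}_e.pkl","rb"))
    f["img"]=(255*np.clip((f["img"].astype(float)-20)/235,0,1)**.6).astype(np.uint8)
    u,v=proj(f,(562,-60,77.7))[0];crop(f,u,v,160,120,5,f"pics/e{n}.png")
E
```

```text
time_s 10.8
ee_pos [566.65   6.26  78.5 ]
ee_rot [170.89  89.92  77.37]
force [ 0.28  5.14 -1.56]
torque [ 0.81  0.02 -0.  ]
gripper_width 20.96
```

View pics/etop.png

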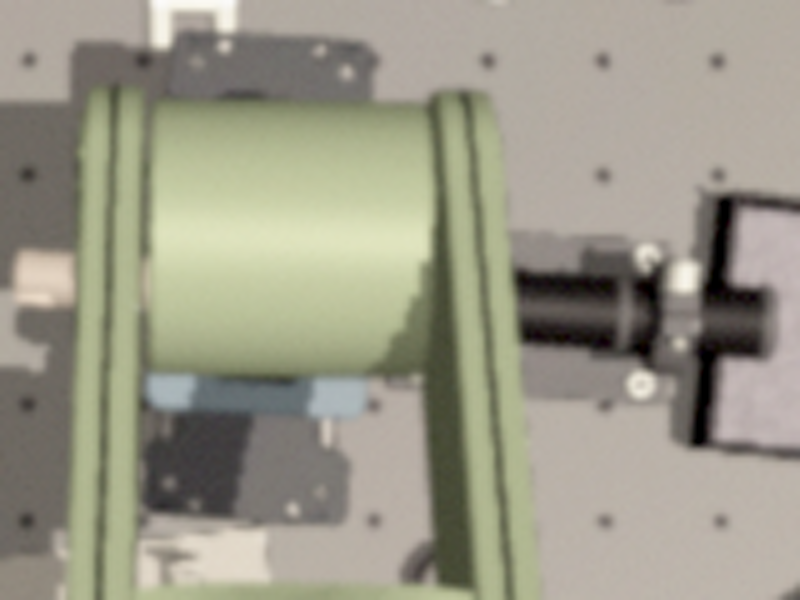

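View pics/eside.png

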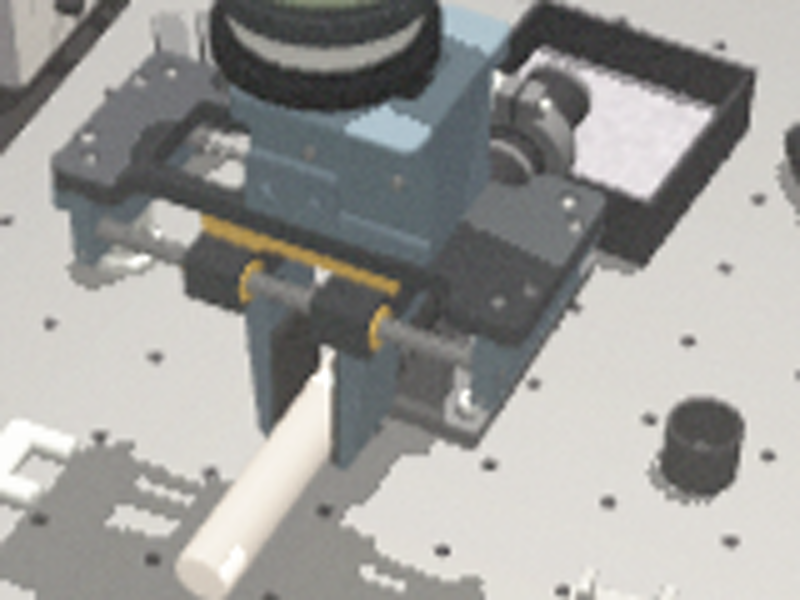

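Call:
arm_command(
  deltas=[
    [0,[-0.15,-3,0],0],
    [0,[-0.3,-6,0],0],
    [0,[-0.5,-9,0],0],
    [0,[-0.6,-11,0],0],
    [0,[-0.7,-13,0],0],
  ],
)

```text
time_s: 11.4
ee_pos: [565.9, -6.8, 78.5]
ee_rot: [178.7, 89.9, 85.2]
force: [0.6, 5.8, -0.7]
gripper_width: 21.0
```

```bash
python3 look.py f
python3 - <<'E'
from h import *
for n in("top","side"):
    f=pickle.load(open(f"{n}_f.pkl","rb"))
    f["img"]=(255*np.clip((f["img"].astype(float)-20)/235,0,1)**.6).astype(np.uint8)
    u,v=proj(f,(562,-80,77.7))[0];crop(f,u,v,160,120,5,f"pics/f{n}.png")
E
```

```text
time_s 11.4
ee_pos [565.85  -6.82  78.46]
ee_rot [178.73  89.93  85.21]
force [ 0.61  5.79 -0.68]
torque [ 1.04 -0.04 -0.  ]
gripper_width 20.96
```

View pics/fside.png

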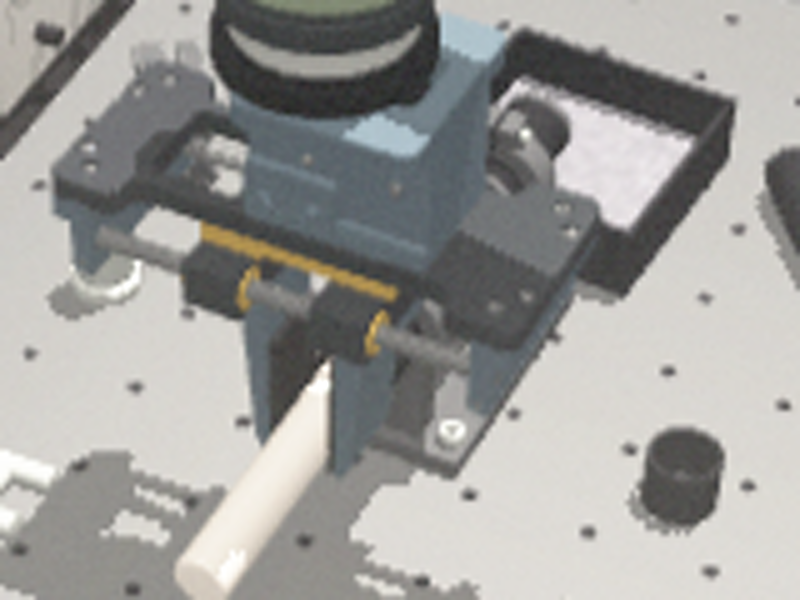

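Call:
arm_command(
  deltas=[
    [0.5,[0,0,0],0],
    [0.5,[0,0,0],0],
    [0.5,[0,0,0],0],
    [0.5,[0,0,0],0],
    [0.5,[0,0,0],0],
    [0.5,[1.2,20,0],0],
    [0.5,[2.4,40,0],0],
    [0.5,[3.6,60,0],0],
    [0.5,[4.2,68,0],0],
    [0.5,[4.2,68,0],0],
    [0.5,[4.2,68,0],0],
  ],
)

```text
time_s: 12.6
ee_pos: [570.0, 60.2, 78.4]
ee_rot: [-6.6, 90.0, -100.0]
force: [-0.3, -0.9, 0.7]
gripper_width: 45.7
```

```bash
python3 look.py g
python3 - <<'E'
from h import *
o=[]
for n in("top","side"):
    f=pickle.load(open(f"{n}_g.pkl","rb"))
    f["img"]=(255*np.clip((f["img"].astype(float)-20)/235,0,1)**.6).astype(np.uint8)
    u,v=proj(f,(562,20,77.7))[0];crop(f,u,v,130 ,130,6,f"pics/g{n}.png")
E
```

```text
time_s 12.6
ee_pos [570.    60.22  78.44]
ee_rot [  -6.56   89.97 -100.04]
force [-0.27 -0.87  0.68]
torque [-0.14  0.07  0.02]
gripper_width 45.66
```

View pics/gside.png

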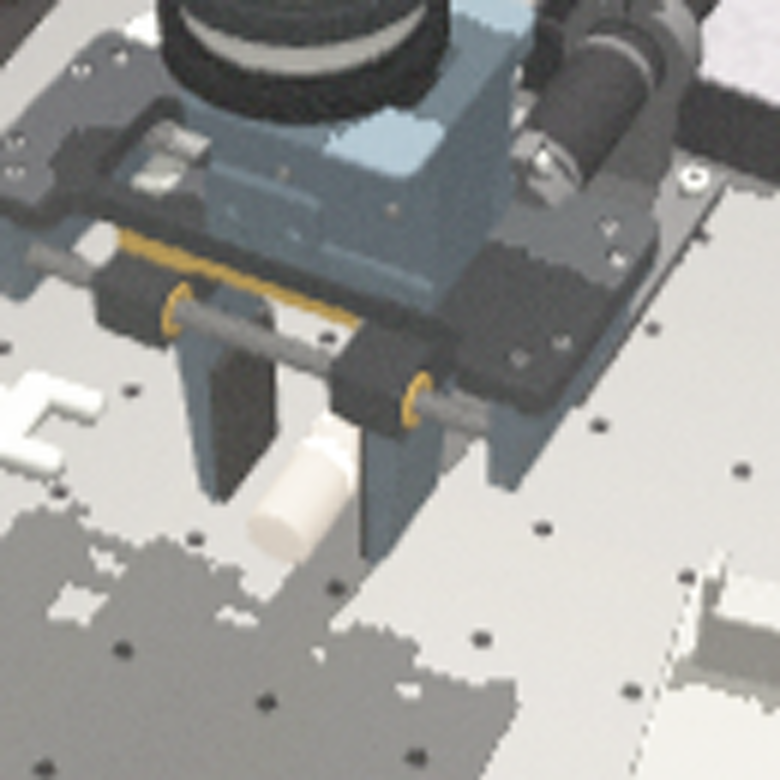

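View pics/gtop.png

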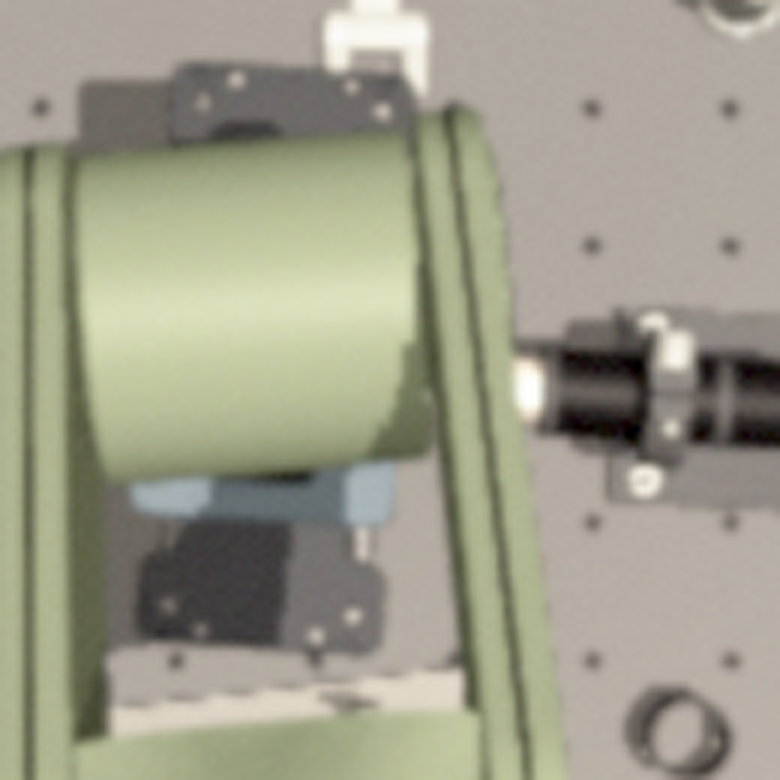

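Run:
```python
from h import *
yaw=-1.632;a=np.array([np.cos(yaw),np.sin(yaw),0])
f=pickle.load(open("side_g.pkl","rb"));L=[]
f["img"]=(255*np.clip((f["img"].astype(float)-100)/155,0,1)).astype(np.uint8)
for z,c in((77.7,(0,0,255)),(75,(0,160,0))):
    t=np.array([564.6,-30,z])-115*a
    L+=[(proj(f,cyl(t,yaw,0,11))[:32],c,True)]
    for e in proj(f,[t])  : print(z,t,e)
u,v=proj(f,t)[0];crop(f,u,v,60,60,10,"pics/g2.png",L)
```

```text
77.7 [571.63402905  84.78467857  77.7       ] [270.46462348 241.58481099]
75 [571.63402905  84.78467857  75.        ] [270.51339265 242.59136077]
```

View pics/g2.png

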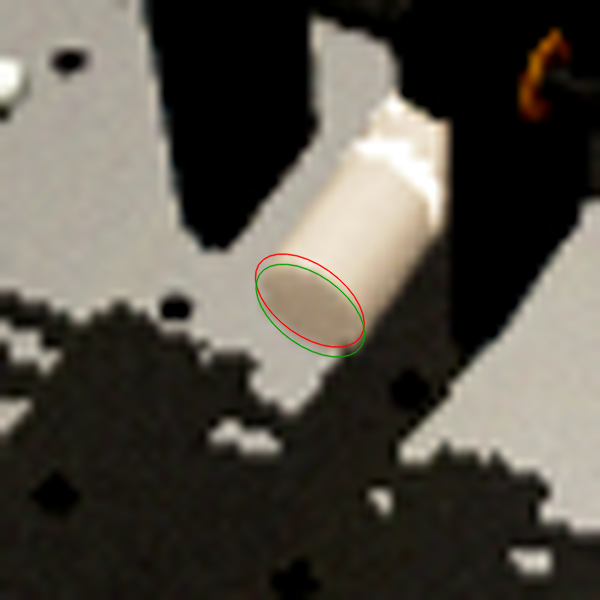

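Call:
arm_command(
  deltas=[
    [0.5,[0,0,-1.5],0],
    [0,[0,0,-1.5],0],
    [0,[0,0,-1.5],0],
    [0,[0,0,-1.5],0],
    [0,[0,0,-1.5],0],
    [0,[0,0,-1.5],0],
    [0,[0,0,-1.5],0],
  ],
  grip_force=55,
)

```text
time_s: 13.4
ee_pos: [570.0, 60.6, 76.9]
ee_rot: [-9.3, 90.0, -102.8]
force: [0.2, -1.6, 0.1]
gripper_width: 20.9
```

Call:
arm_command(
  deltas=[
    [0,[-0.25,-4,0.5],0],
    [0,[-0.5,-8,0.7],0],
    [0,[-0.75,-12,0.7],0],
    [0,[-1.0,-16,0.7],0],
    [0,[-1.2,-20,0.7],0],
  ],
)

```text
time_s: 13.9
ee_pos: [569.3, 42.7, 77.8]
ee_rot: [167.9, 89.8, 74.3]
force: [0.5, 8.4, -0.9]
gripper_width: 21.1
```

Call:
arm_command(
  deltas=[
    [0,[-0.2,-3,0],0],
    [0,[-0.35,-6,0],0],
    [0,[-0.55,-9,0],0],
    [0,[-0.75,-12,0],0],
    [0,[-0.9,-15,0],0],
  ],
)

```text
time_s: 14.4
ee_pos: [568.2, 27.4, 77.7]
ee_rot: [171.2, 89.8, 77.7]
force: [0.9, 5.6, -1.1]
gripper_width: 21.1
```

```bash
python3 look.py i
python3 - <<'E'
from h import *
o=[]
for n in("top","side"):
    f=pickle.load(open(f"{n}_i.pkl","rb"))
    u,v=proj(f,(553,-210,60))[0];crop(f,u,v,66,70,6,"t1.png");o.append(cv2.imread("t1.png"))
cv2.imwrite("pics/i.png",np.hstack(o))
E
```

```text
time_s 14.4
ee_pos [568.24  27.43  77.69]
ee_rot [171.24  89.79  77.68]
force [ 0.9   5.64 -1.06]
torque [ 1.19 -0.02  0.08]
gripper_width 21.07
```

View pics/i.png

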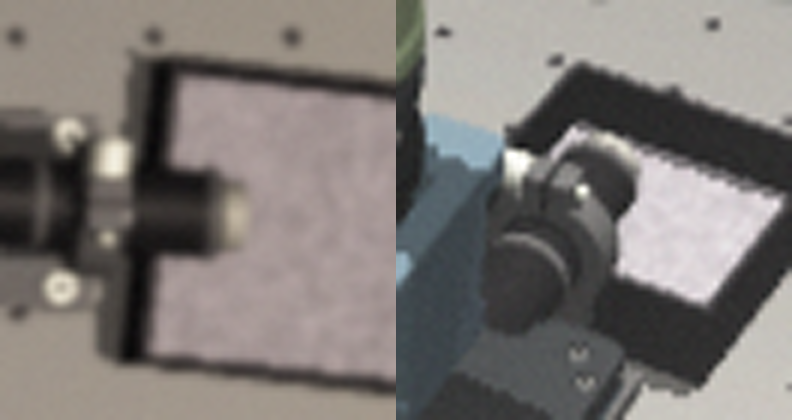

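Call:
arm_command(
  deltas=[
    [0,[-0.15,-2,0],0],
    [0,[-0.25,-4,0],0],
    [0,[-0.35,-6,0],0],
    [0,[-0.5,-8,0],0],
    [0,[-0.6,-10,0],0],
    [0,[-0.7,-12,0],0],
    [0,[-0.7,-12,0],0],
  ],
)

```text
time_s: 15.2
ee_pos: [567.2, 13.2, 77.6]
ee_rot: [-15.1, 90.0, -108.7]
force: [-0.2, -0.2, -1.1]
gripper_width: 21.1
```

```bash
python3 look.py j
python3 - <<'E'
from h import *
o=[]
for n in("top","side"):
    f=pickle.load(open(f"{n}_j.pkl","rb"))
    u,v=proj(f,(553,-210,60))[0];crop(f,u,v,66,70,6,"t1.png");o.append(cv2.imread("t1.png"))
cv2.imwrite("pics/j.png",np.hstack(o))
E
```

```text
time_s 15.2
ee_pos [567.21  13.2   77.63]
ee_rot [ -15.14   89.99 -108.66]
force [-0.2  -0.18 -1.05]
torque [-0.    0.    0.05]
gripper_width 21.13
```

View pics/j.png

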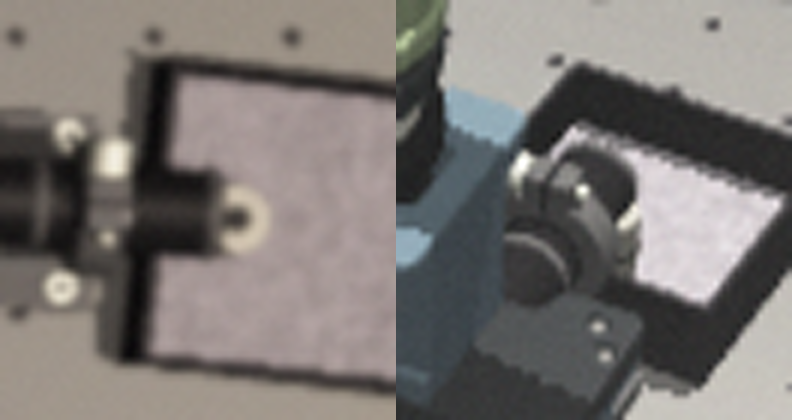

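Call:
arm_command(
  deltas=[
    [0,[0.6,10,0],0],
    [0,[1.8,30,0],0],
    [0,[3.1,50,0],0],
    [0,[4.3,70,0],0],
    [0,[5.5,90,0],0],
    [0,[6.7,110,0],0],
    [0,[6.7,110,0],0],
  ],
)

```text
time_s: 16.0
ee_pos: [574.1, 126.5, 77.7]
ee_rot: [144.5, 89.9, 51.1]
force: [0.5, -0.6, -1.5]
gripper_width: 20.6
```

Call:
arm_command(
  deltas=[
    [0,[1.0,16,0],0],
    [0,[2.2,36,0],0],
    [0,[3.4,56,0],0],
    [0,[4.6,76,0],0],
    [0,[5.9,96,0],0],
    [0,[7.0,115,0],0],
    [0,[7.0,115,0],0],
    [0,[7.0,115,0],0],
  ],
)

```text
time_s: 16.8
ee_pos: [580.7, 238.8, 77.5]
ee_rot: [-29.2, 90.0, -122.7]
force: [0.7, 0.0, -1.0]
gripper_width: 21.1
```

```bash
python3 look.py k
```

```text
time_s 16.8
ee_pos [580.72 238.83  77.46]
ee_rot [ -29.24   89.95 -122.69]
force [ 0.74  0.03 -1.03]
torque [0.06 0.05 0.  ]
gripper_width 21.09
```

View pics/side_k.png

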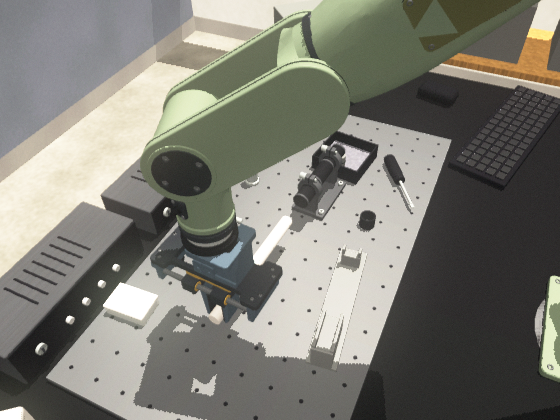

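View pics/top_k.png

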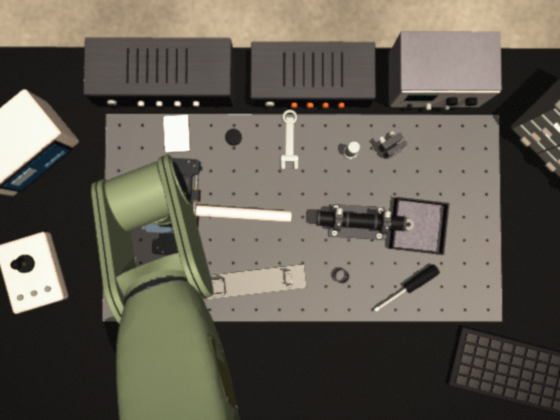

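Call:
arm_command(
  deltas=[
    [0,[0,0,-20],0],
    [0,[0,0,-35],0],
    [0,[0,0,-44],0],
    [0,[0,0,-48],0],
    [0,[0,0,-50],0],
    [0,[0,0,-51],0],
    [0,[0,0,-51],0],
  ],
)

```text
time_s: 17.6
ee_pos: [581.3, 238.7, 27.2]
ee_rot: [112.2, 89.9, 18.7]
force: [0.2, 0.4, -1.3]
gripper_width: 21.1
```

```bash
python3 look.py l;python3 - <<'E'
from h import *
f=pickle.load(open("side_l.pkl","rb"));u,v=proj(f,(575,160,24))[0];crop(f,u,v,150,130,5,"pics/l.png")
E
```

```text
time_s 17.6
ee_pos [581.34 238.75  27.17]
ee_rot [112.21  89.94  18.71]
force [ 0.24  0.39 -1.27]
torque [0.05 0.06 0.03]
gripper_width 21.09
```

View pics/l.png

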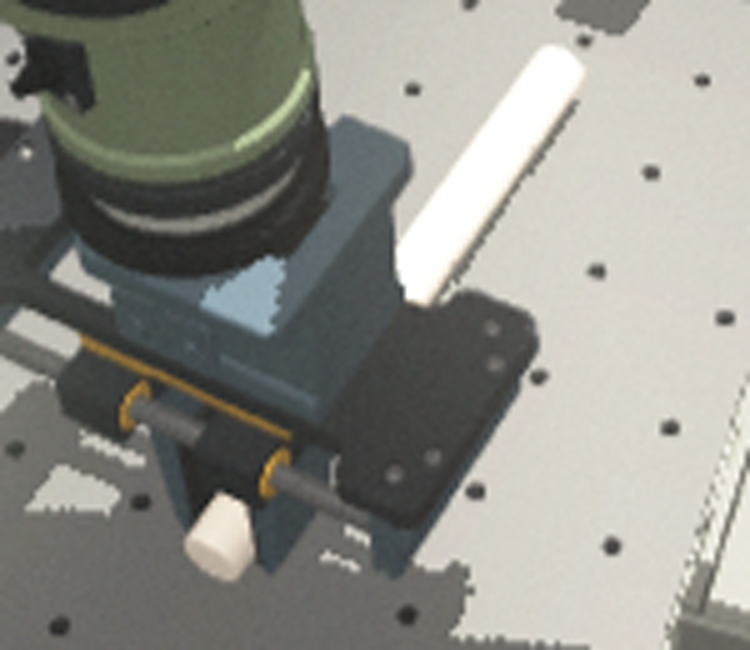

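Call:
arm_command(
  deltas=[
    [0,[0,0,-0.7],0],
    [0,[0,0,-1.4],0],
    [0,[0,0,-1.4],0],
  ],
)

```text
time_s: 18.0
ee_pos: [581.1, 238.8, 25.4]
ee_rot: [113.1, 90.0, 19.6]
force: [0.4, -0.3, -0.5]
gripper_width: 20.9
```

Call:
arm_command(
  deltas=[
    [0.26,[0,0,0],0],
    [0.3,[0,0,0],0],
    [0.35,[0,0,0],0],
    [0.4,[0,0,0],0],
    [0.5,[0,0,0],0],
    [0.5,[0,0,0],0],
    [0.5,[0,0,0],0],
    [0.5,[0,0,0],0],
  ],
)

```text
time_s: 18.8
ee_pos: [581.0, 238.7, 25.3]
ee_rot: [93.2, 90.0, -0.3]
force: [0.6, -0.7, -0.1]
gripper_width: 46.0
```

```bash
python3 look.py m;python3 - <<'E'
from h import *
f=pickle.load(open("side_m.pkl","rb"));u,v=proj(f,(575,160,24))[0];crop(f,u,v,150,130,5,"pics/m.png")
E
```

```text
time_s 18.8
ee_pos [580.99 238.67  25.3 ]
ee_rot [93.22 89.99 -0.27]
force [ 0.61 -0.68 -0.07]
torque [-0.08  0.02  0.03]
gripper_width 45.98
```

View pics/m.png

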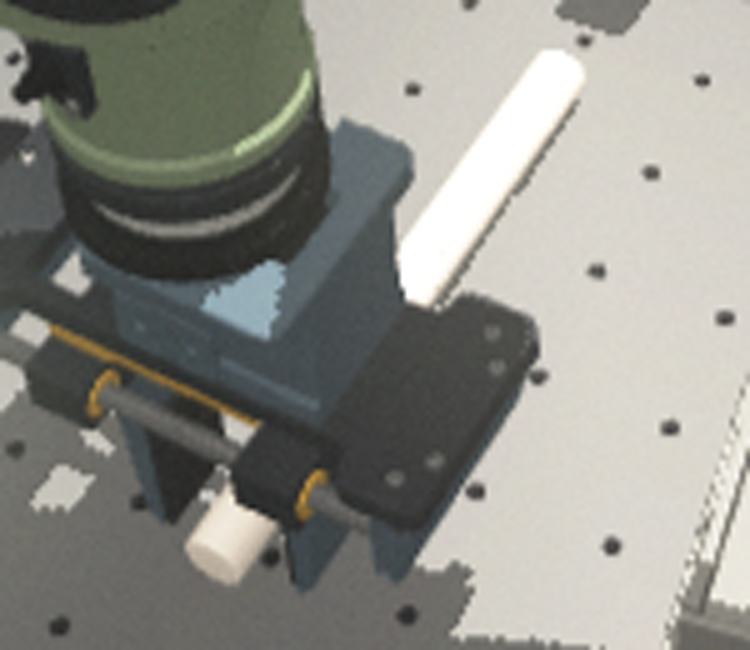

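Released and not rolling. Lift away straight up.

Call:
arm_command(
  deltas=[
    [0.7,[0,0,0],0],
    [0.7,[0,0,0],0],
    [0.7,[0,0,0],0],
    [0.7,[0,0,10],0],
    [0.7,[0,0,30],0],
    [0.7,[0,0,60],0],
    [0.7,[0,0,100],0],
    [0.7,[0,0,150],0],
    [0.7,[-60,60,170],0],
    [0.7,[-100,100,170],0],
    [0.7,[-140,140,170],0],
    [0.7,[-140,140,170],0],
  ],
)

```text
time_s: 20.1
ee_pos: [439.6, 379.7, 196.6]
ee_rot: [135.5, 89.9, 41.9]
force: [0.1, 0.6, -0.4]
gripper_width: 64.0
```

```bash
python3 look.py n; sleep 0
python3 - <<'E'
from h import *
from workcell import cams
o=[]
for n in("top","side"):
    f=pickle.load(open(f"{n}_n.pkl","rb"))
    u,v=proj(f,(553,-210,60))[0];crop(f,u,v,66,70,6,"t1.png");o.append(cv2.imread("t1.png"))
cv2.imwrite("pics/n.png",np.hstack(o))
# tube/bystander displacement: image difference vs start
for n,z in(("top",0),("side",0)):
    a=pickle.load(open(f"{n}0.pkl","rb"))["img"].astype(int);b=pickle.load(open(f"{n}_n.pkl","rb"))["img"].astype(int)
    d=np.abs(a-b).max(2);cv2.imwrite(f"pics/diff_{n}.png",np.clip(d*3,0,255).astype(np.uint8))
E
```

```text
time_s 20.1
ee_pos [439.65 379.74 196.64]
ee_rot [135.48  89.89  41.94]
force [ 0.12  0.64 -0.43]
torque [ 0.01  0.05 -0.04]
gripper_width 64.04
```

View pics/side_n.png

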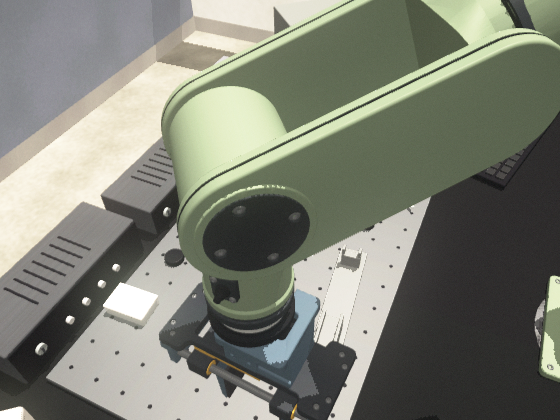

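View pics/n.png

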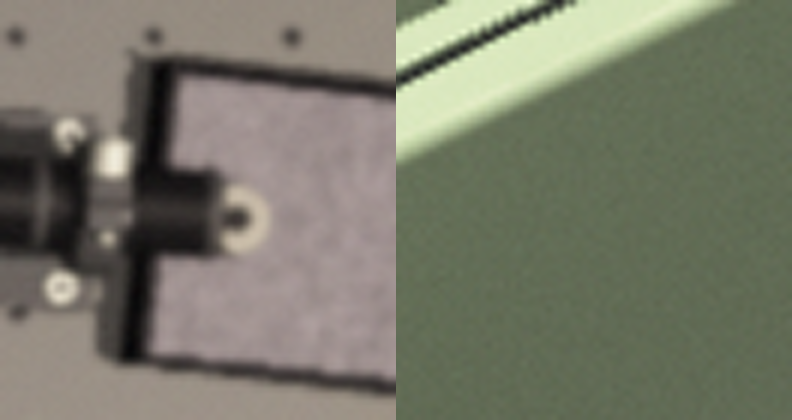

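View pics/diff_top.png

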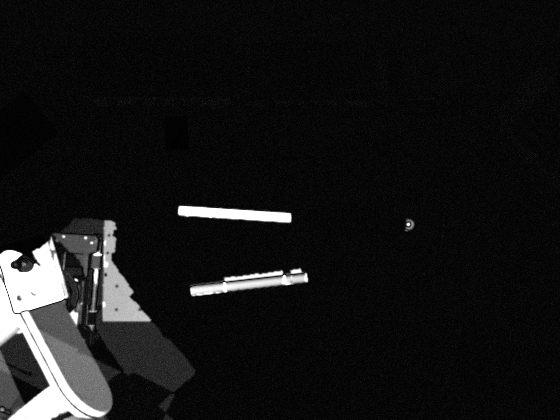

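View pics/diff_side.png

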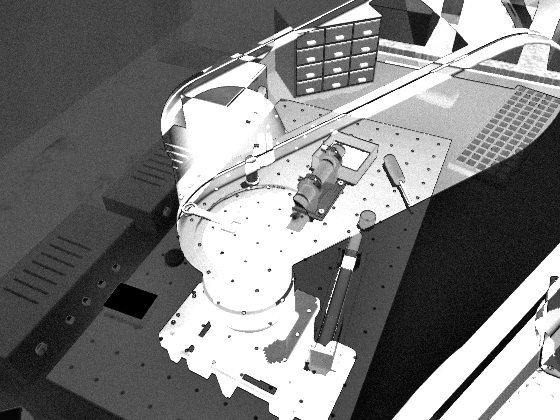

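Call:
arm_command(
  deltas=[
    [0.7,[-50,50,0],0],
    [0.7,[-100,100,0],0],
    [0.7,[-150,140,0],0],
    [0.7,[-200,140,0],0],
    [0.7,[-200,140,0],0],
    [0.7,[-200,140,0],0],
  ],
)

```text
time_s: 20.8
ee_pos: [236.7, 520.2, 195.9]
ee_rot: [-118.9, 89.9, 147.9]
force: [0.8, -0.6, 0.0]
gripper_width: 63.9
```

```bash
python3 look.py o
python3 - <<'E'
from h import *
for t in "no":
    f=pickle.load(open(f"top_{t}.pkl","rb"));g=cv2.cvtColor(f["img"],cv2.COLOR_RGB2GRAY)
    m=np.zeros_like(g);m[195:235,165:310]=g[195:235,165:310]>190
    n,l,st,c=cv2.connectedComponentsWithStats(m);i=1+st[1:,4].argmax();print(t,st[i],c[i].round(2),ray(f,c[i],23.7).round(1))
    r=cv2.minAreaRect(np.argwhere(l==i)[:,::-1].astype(np.float32));print(r, ray(f,(st[i,0],211),23.7),ray(f,(st[i,0]+st[i,2],217),23.7))
f=pickle.load(open("top_o.pkl","rb"));print("plug@52.7",ray(f,(409.5,224.5),52.7), [ray(f,p,47.7)[:2].round() for p in((391,199),(447,202),(444,254),(387,250))])
E
```

```text
time_s 20.8
ee_pos [236.67 520.2  195.89]
ee_rot [-118.91   89.9   147.93]
force [ 0.83 -0.56  0.03]
torque [-0.08  0.06 -0.03]
gripper_width 63.95
n [ 178  206  113   16 1049] [233.95 213.63] [575.5 144.7  23.7]
((234.0575408935547, 213.63717651367188), (112.61666870117188, 9.379179000854492), 3.814074993133545) [581.00381573 264.79586604  23.7       ] [568.48398803  22.15568135  23.7       ]
o [ 178  206  113   16 1045] [234.02 213.64] [575.5 144.6  23.7]
((234.05752563476562, 213.63720703125), (112.61668395996094, 9.246142387390137), 3.814074993133545) [581.00381573 264.79586604  23.7       ] [568.48398803  22.15568135  23.7       ]
plug@52.7 [ 551.84640045 -225.46757829   52.7       ] [array([ 606., -188.]), array([ 600., -306.]), array([ 490., -299.]), array([ 498., -179.])]
```

View pics/side_o.png

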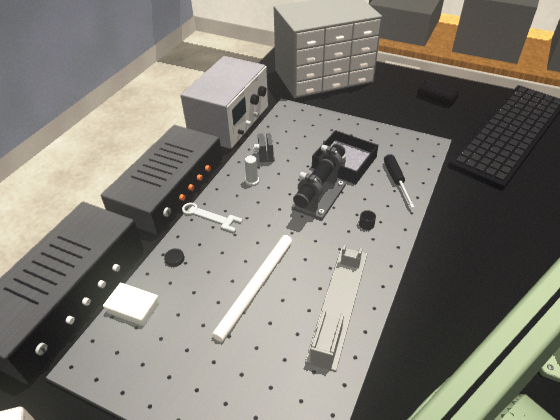

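The rod is lying still and flat on the board. The plug is inside the tray, about 19 mm from its centre, and nothing else has shifted. Handing in.

```bash
python3 -c "
from workcell import env
print(env.job_done())"
```

```text
the job is handed in; nothing more can be done
None
```

The plug is out of the tube and in the tray, and the rod is back out and lying flat on the board. I handed the job in at about 21 s of the 64 s allowed; no verdict is reported.

I took the rod from the cradle and inserted it about 125 mm. I then regripped it near its tail and pushed the plug through until it dropped. I drew the rod straight back out, laid it near (575, 145) mm and moved the arm away.

**Last checks**
- **Plug:** it stands on the tray floor, about 19 to 28 mm along the tube axis from the tray centre depending on how the tray edges are read, so inside the 52 mm limit. I saw this in the top camera only.
- **Rod:** it was in the same place in two pictures 0.7 s apart. Its imaged length fits a rod lying flat.
- **Tube and bystanders:** the before/after difference of the top pictures shows only the rod, the plug and the arm changed. The highest push reading was 8.4 N, against about 20 N for the tube to slip. I did not measure the slide directly.

**What disagreed**
- **Lateral position:** the two cameras differed by 1 to 3 mm in x on the rod tip, and by about 1 mm on the tube. I went in with small steps while watching the force, and met no resistance at the mouth.
- **Plug depth:** first contact came about 110 mm in, where the plug's rear face should have been at most 100 mm deep. My estimate of the mouth position may therefore have been several mm off along the axis, or the first few mm of push went unnoticed. It did not affect the result.

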